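# Load a ball bearing under the sprung keeper flap of the greasing fixture

## Task

Load the large ball bearing into the greasing fixture for repacking: slide it along the bench into the fixture's open mouth, then press the thumb tab down with one fingertip to hold the sprung keeper flap open while your other fingertip pushes the bearing under it, fully home against the back stop. Keep the flap held open until the bearing is home, then let the tab go so that the flap springs down onto the bearing and keeps it there. Only ever push the bearing along the bench, never lift or tip it, and leave the other things on the bench where they are.

Things in the scene. Friction and masses are not known exactly. Their poses are not given: they have to be found in the camera images.
- fixture: Greasing fixture, fixed: U of dark steel bar, 10 mm thick, 14 mm high, on the bench (which is its floor). Origin: at bench level under the seated bearing's centre; x from the mouth to the back stop (the push direction), y left, z up. Inner faces of the rails at y = -38 and +38 mm, of the back stop at x = +36 mm. Feet with screws reach y = -71 mm (near x = -55) and x = +71 mm
- mouth (a point): Middle of the fixture's mouth on the bench, at fixture x = -102 mm, where the straight 76 mm wide channel begins. In front of it, from x = -102 to about -136 mm, both rails flare outward to about y = -52 and +52 mm
- hinge (a point): Point on the flap's hinge line, at fixture x = 15 mm. The line runs along the fixture's x above the left rail, at fixture y = +46, z = 27 mm, on brackets up to 34 mm high from x = -105 to +47 mm
- keeper_flap (a joint): Angle of the sprung steel keeper flap, rad. 0: shut, foot 4 mm above the bench, blocking the channel (the bearing cannot force it); 0.30: lying on the bearing; above 0.42 the bearing passes freely; 0.62: fully open, stop. It reaches from the hinge to fixture y = -5 mm and covers x = -4 to +34 mm, the far half of a seated bearing. Opened by the thumb tab; springs shut
- thumb_tab (a point): Middle of the top of the flap's thumb tab, a ribbed strip 33 mm wide, 72 mm long (fixture x = -94 to -22 mm) left of the hinge. Shut: slopes up outward, middle at fixture y = 79, z = 28 mm. Fully pressed: level, y = 57 to 90, top 9 mm above the bench. A tip at y = 65 to 85 pressed to 12 mm above the bench opens the flap enough and may slide along the strip. Takes 3 to 12 N
- flap_foot (a point): Lower edge of the flap's folded-down foot, middle of its length: 4 mm above the bench with the flap shut, 18 mm when lying on the bearing, about 34 mm fully open
- seat (a point): Where the bearing's centre (half-way up, 9 mm above the bench) lies when it is home against the back stop
- bearing_centre (a point): Centre, half-way up, of the large steel ball bearing to be loaded: outer diameter 72 mm, 18 mm high, 0.2 to 0.4 kg, bore about 28 mm, smooth oily steel (friction about 0.25), lying flat on the bench in front of the fixture's mouth
- hex_bolt: Bystander: dark hex bolt, 22 x 69 x 26 mm, lying right of the fixture; origin at its underside centre, long along its y
- release_bearing: Bystander: clutch release bearing on its sleeve with two ears, 66 x 102 x 42 mm; origin at its underside centre
- nut: Bystander: steel hex nut 24 x 28 x 12 mm; origin at its underside centre
- brush: Bystander: flat brush with red handle, 34 x 168 x 12 mm, lying left of the fixture's mouth; origin at its underside centre, long along its y
- grease_tin: Bystander: red grease tin, diameter 69 mm, 61 mm high; origin at its underside centre
- screwdriver_short: Bystander: short screwdriver with a yellow handle, 27 x 181 x 30 mm, lying right of the work; origin at its underside centre, long along its y
- bearing: The same large bearing; origin at its underside centre
Not all that is in view belongs to the job. Leave any green look-alike of the bearing alone.

How it is judged:
By the outcome, as a careful person would: the job done as asked, in the order asked, and still so for the second after the job is handed in, with the robot touching nothing.
It also fails if it takes over 51 s, if anything falls off the work surface, if the arm or the gripper's body presses on something with over 40 N, if the wrist force passes 120 N, or if a joint passes its speed limit or range.

## Robot

A 6-joint arm with a two-finger parallel gripper is mounted at the origin on a cart in front of the work surface, level with it; the furniture and walls round the work are solid. World frame = base frame: x ahead of the robot, y to its left, z up, the work surface at z = 0. Lengths are in m, angles in degrees, forces in N, time in s.
With the tool pointing down it reaches from about 0.325 to 0.75 m from the base axis. Payload 7.6 kg.
Tool frame: the origin (TCP) lies on the centre line of the jaws, within the pads' length; the fingertips stand 14 mm ahead of it and the grasp point (between the pads) lies 5 mm behind it (robot.tips_ahead is the distance from the TCP to the fingertips, in m); z points along the fingers, y is the direction in which the jaws open and shut (so a half turn about z gives the same grasp; the last joint's range is limited). The gripper opens to 85 mm and grips with 20 to 120 N. Pads are 22 mm wide; open, the fingers measure 114 mm over their backs; the gripper's body (76 mm by 85 mm) begins 54 mm behind the grasp point. The pads swing forward as they close: fully open they stand 13 mm farther back than shut.
Start: joints at [66.274, 2.991, 80.254, -0, 96.75, -4.028], TCP at [0.177, 0.494, 0.211] pointing down, gripper open.
Joint ranges: [-166.34, 166.34], [-52.06, 124.39], [6.96, 135.62], [-60.46, 240.46], [14.63, 156.25], [-167.68, 167.68]. Speed limits (degrees/s): [147.25, 147.25, 172.46, 180, 180, 180].

## Interface

Orientations are given as [roll, pitch, yaw] about the fixed x, y, z axes, in that order (R = Rz(yaw) Ry(pitch) Rx(roll)).
In Python, from plant import robot, imaging gives the robot as it stands.
- The arm moves only by the tool drive_tool, never from a script. Its argument "steps" is a list of rows, each a list of 4 numbers: the shift along the tool's x, y, z in m, then the turn about the tool's z in rad. A call has exactly 5 rows; each row shifts and turns the commanded pose from where the row before left it, along the tool's axes as they then stand; what a row does not reach is not made up. A row lasts 1/12 s, in which the tool goes at most 41.7 mm and 7.16 degrees, less where a joint would pass 70% of its speed; a pose out of reach is approached as far as the arm can. A call is refused whole if a number of a shift passes 0.0417 or a number of a turn 0.125, either way. A call with a gripper value outside its range is refused whole. "hand" is the opening, from 0 (shut) to 1 (fully open), set as the call begins (left out, the last holds). The fingers move at their own pace and stop on an object; "newtons" is the grip in N (left out, the last holds). Time passes only in rows, so rows that do not move let the fingers close, or fill a call up. It gives the time, the measured TCP pose, the force and the opening at its end, in the units of the state.
- robot.get_obs(): the state, without advancing time (a new reading comes with each control period).
- imaging.camera(name): name is "scene" or "top" or "wrist"; returns a dict with "image" (480x640x3 uint8, red, green, blue), "depth" (480x640 float32, m along the optical axis (not along the pixel's ray), 0 where there is no reading), "K" (3x3 intrinsics, pixels), "rvec" (rotation vector, rad) and "tvec" (3), from world to camera coordinates, as OpenCV has them; the wrist camera has in their place "hand_eye" (4x4, takes a point from camera to tool coordinates, whose origin is the TCP and whose axes are the flange's). Camera axes: x right, y down, z forward; pixel columns grow to the right and rows downward; lengths in m; the calibration is good to about 2 mm. The wrist camera is an equidistant fisheye: a pixel r from the principal point sees the ray r / f radians off the axis. A picture is of the moment at which its call begins: read the wrist's pose just before it.
- robot.sign_off(): hands the job in, once; it reports no verdict.
The state is a dict: "t": time; "joints": joint angles; "joint_velocities": joint speeds; "joint_efforts": joint torques, N m; "tcp_pos": TCP position; "tcp_rot": TCP orientation; "force": force on the tool from outside, world axes, zero at the start; "torque": the same for the moment, N m; "gripper_width": finger opening in m.
Only numpy, scipy, OpenCV 4.12 (cv2) and the standard library are available. Lean on these libraries where they do the work, as an engineer would, in place of code of your own. Each camera call takes 0.05 s, during which the arm holds its last target.

## Working session

There is one attempt and no reset: what is moved stays moved. The work goes in short steps, Python scripts to look and compute and a tool call to move; the robot and the scene stay as the last step left them, time stands still between calls to the robot, and variables do not carry over. Pictures are saved under pics/ and viewed, and the job is handed in when it is done.

Besides the shell and the picture viewer there is one more tool, called after "Emit:" as name([rows], argument=value, ...), one row to a line, values as JSON. drive_tool: Moves the arm, as the interface text tells. Its arguments: {"type":"object","properties":{"steps":{"type":"array","items":{"type":"array","items":{"type":"number"}}},"hand":{"type":"number"},"newtons":{"type":"number"}},"required":["steps"]}

```bash
mkdir -p pics; ls; python3 - <<'E'
from plant import robot, imaging
import cv2, numpy as np
print(robot.get_obs())
for n in ["scene","top"]:
    c=imaging.camera(n)
    np.savez(f"pics/{n}0.npz",**c)
    cv2.imwrite(f"pics/{n}0.png",c["image"][:,:,::-1]); print(n,c["K"],c["rvec"],c["tvec"])
E
```

```text
pics
{'t': 0.0, 'joints': array([ 6.62749352e+01,  3.02681399e+00,  8.03140744e+01,  1.64874049e-04,
        9.67500574e+01, -4.02815988e+00]), 'joint_velocities': array([-0.04206893, -0.0510705 ,  0.03935646, -0.02772255,  0.0145338 ,
        0.11511006]), 'joint_efforts': array([ 2.51905112e-04, -3.81663930e+01, -3.60189486e+01, -4.02569174e-05,
        6.09501352e-03,  3.58874701e-06]), 'tcp_pos': array([0.17679071, 0.49397598, 0.21036686]), 'tcp_rot': array([-1.79909290e+02, -6.55199713e-03,  1.60303109e+02]), 'force': array([-0.67506647,  0.21597961,  0.04893038]), 'torque': array([-0.01770983, -0.02560753,  0.04438006]), 'gripper_width': 0.08544694347300283}
scene [[481.89341474   0.         328.53575462]
 [  0.         481.89341474 248.41207901]
 [  0.           0.           1.        ]] [ 1.96912809 -0.61161915  0.40741032] [-0.49816402  0.23381308  0.86762009]
top [[592.41741835   0.         316.69191272]
 [  0.         592.41741835 231.28945761]
 [  0.           0.           1.        ]] [ 2.13829324 -2.11598813  0.15609088] [0.01368528 0.63122571 1.22660087]
```

View pics/scene0.png

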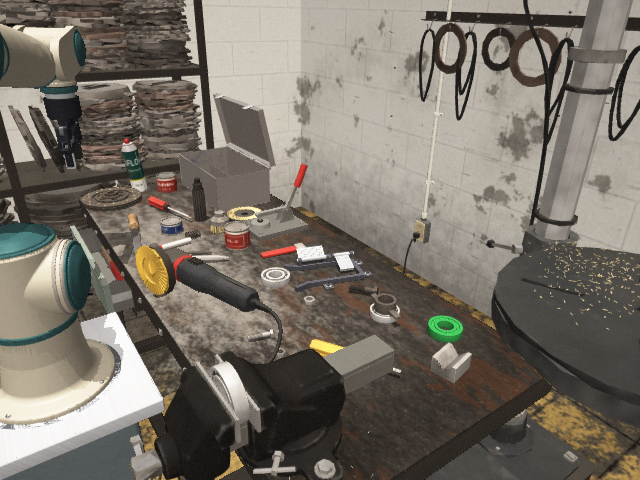

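View pics/top0.png

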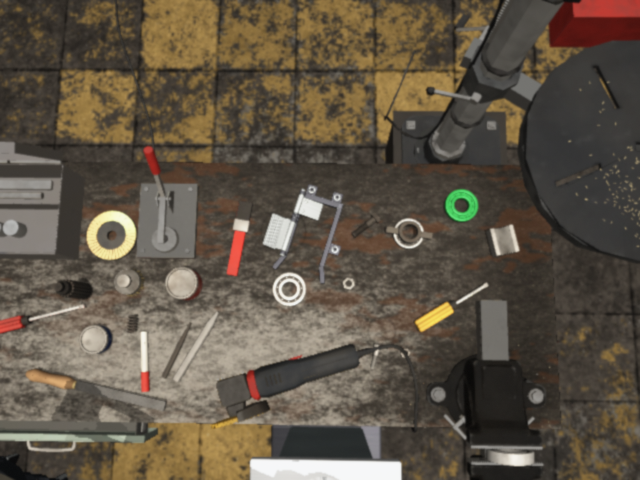

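The scene and top views show the fixture at about (310,230) in the top view, with the tab at (279,232), the flap at (308,207) and the bearing at (289,290). The brush is at (238,247) and the nut at (348,284). I'll enlarge this area.

```bash
cat > h.py <<'E'
import numpy as np, cv2
def load(n): return dict(np.load(f"pics/{n}.npz"))
def RT(c):
    R=cv2.Rodrigues(c["rvec"])[0]; return R,np.array(c["tvec"]).ravel()
def ray(c,u,v,z):
    R,t=RT(c); d=R.T@np.linalg.solve(c["K"],[u,v,1.]); o=-R.T@t
    return o+d*(z-o[2])/d[2]
def proj(c,P):
    R,t=RT(c); p=(R@np.atleast_2d(P).T).T+t; q=(c["K"]@p.T).T; return q[:,:2]/q[:,2:]
E
python3 - <<'E'
from h import *
c=load("top0"); im=c["image"][:,:,::-1]
x0,y0,w,h=225,170,140,140
cr=cv2.resize(im[y0:y0+h-20,x0:x0+w],None,fx=5,fy=5,interpolation=cv2.INTER_CUBIC)
for k in range(0,w,20): cv2.putText(cr,str(x0+k),(k*5,10),0,.4,(0,255,255),1); cv2.line(cr,(k*5,0),(k*5,6),(0,255,255))
for k in range(0,h-20,20): cv2.putText(cr,str(y0+k),(0,k*5),0,.4,(0,255,255),1)
cv2.imwrite("pics/crop0.png",cr)
c=load("scene0"); im=c["image"][:,:,::-1]
cr=cv2.resize(im[225:325,250:400],None,fx=5,fy=5,interpolation=cv2.INTER_CUBIC)
cv2.imwrite("pics/crop1.png",cr)
E
```

```text
(no output)
```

View pics/crop0.png

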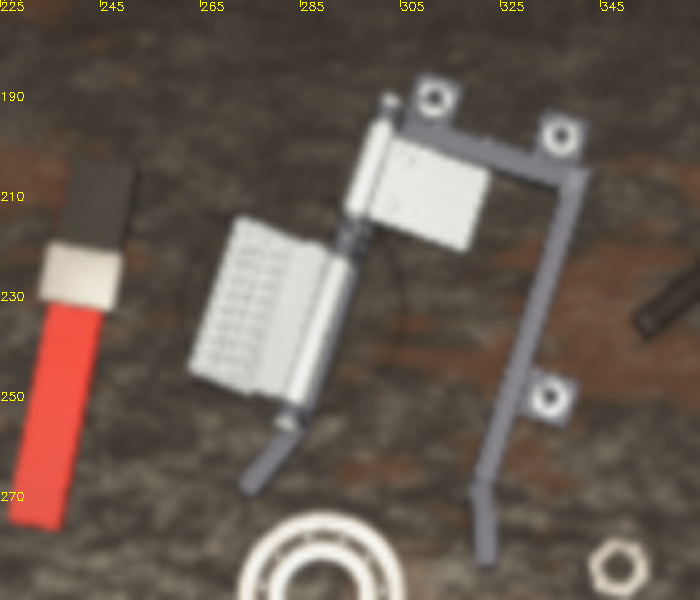

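View pics/crop1.png

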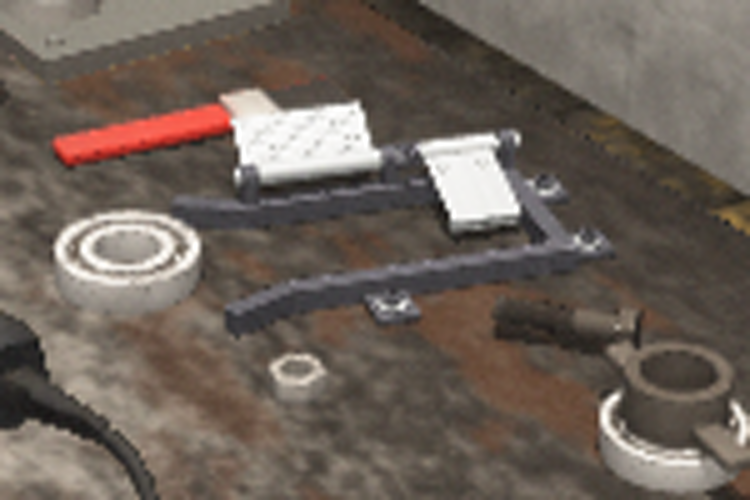

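```bash
cat > fit.py <<'E'
from h import *
from scipy.optimize import least_squares
c=load("top0")
pts=[((391,101),(47,46,30)),((287,422),(-105,46,30)),((588,172),(46,-48,14)),((482,485),(-102,-43,14)),((552,180),(36,-38,14)),((468,250),(-4,-5,22)),((490,172),(34,-5,22))]
px=np.array([(225+(a[0]-2)/5,170+(a[1]-2)/5) for a,_ in pts]); F=np.array([b for _,b in pts])/1000.
def tow(p,F):
    s,co=np.sin(p[2]),np.cos(p[2]); F=np.atleast_2d(F)
    return np.c_[p[0]+co*F[:,0]-s*F[:,1],p[1]+s*F[:,0]+co*F[:,1],F[:,2]]
if __name__=="__main__":
    r=least_squares(lambda p:(proj(c,tow(p,F))-px).ravel(),[.5,0,0])
    print(r.x,np.degrees(r.x[2])); print(r.fun.reshape(-1,2).round(1))
    hsv=cv2.cvtColor(c["image"],cv2.COLOR_RGB2HSV)
    b=tow(r.x,[-.102,0,0]); print("mouth",b)
    m=((hsv[...,1]<60)&(hsv[...,2]>150)).astype(np.uint8); m[:265]=0;m[315:]=0;m[:,:262]=0;m[:,320:]=0
    cn=max(cv2.findContours(m,0,1)[0],key=cv2.contourArea); (u,v),rr=cv2.minEnclosingCircle(cn); print(u,v,rr,cv2.fitEllipse(cn))
    P=ray(c,u,v,.018); print("bearing",P, (ray(c,u+rr,v,.018)-P))
    d=P-tow(r.x,[0,0,0])[0]; s,co=np.sin(r.x[2]),np.cos(r.x[2]); print("in fixture",co*d[0]+s*d[1],-s*d[0]+co*d[1])
    np.save("fix.npy",r.x)
    for n in("top0","scene0"):
        k=load(n); im=k["image"][:,:,::-1].copy(); S=5
        im=cv2.resize(im,None,fx=S,fy=S,interpolation=cv2.INTER_CUBIC)
        for L in ([(-136,52,14),(-102,38,14),(36,38,14),(36,-38,14),(-102,-38,14),(-136,-52,14)],[(-105,46,27),(47,46,27)],[(46,48,14),(46,-48,14),(-102,-48,14)],[(-22,79,28),(-94,79,28)]):
            q=((proj(k,tow(r.x,np.array(L)/1000.))+.5)*S).astype(int)
            cv2.polylines(im,[q],False,(0,255,0),1)
        cv2.imwrite(f"pics/ov_{n}.png",im[170*S:290*S,225*S:365*S] if n=="top0" else im[225*S:325*S,250*S:400*S])
E
python3 fit.py
```

```text
[ 0.66941255  0.0232118  -0.28523543] -16.34278649430693
[[-0.6  0.2]
 [-0.5  1. ]
 [ 0.2 -0.1]
 [-0.  -0.3]
 [ 1.8  1.2]
 [-0.8 -0.8]
 [-0.2 -1.2]]
mouth [[0.57153382 0.05191291 0.        ]]
289.7930908203125 290.11639404296875 18.359188079833984 ((289.0337829589844, 289.24334716796875), (32.97218322753906, 33.85820388793945), 168.92942810058594)
bearing [0.5060319  0.07813833 0.018     ] [ 0.00043198 -0.04009117  0.        ]
in fixture -0.17223474090486693 0.006734641603559598
```

View pics/ov_top0.png

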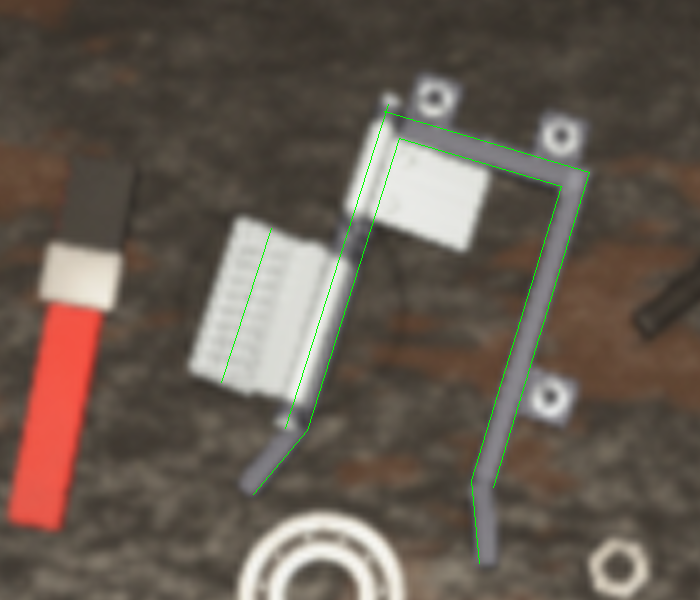

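View pics/ov_scene0.png

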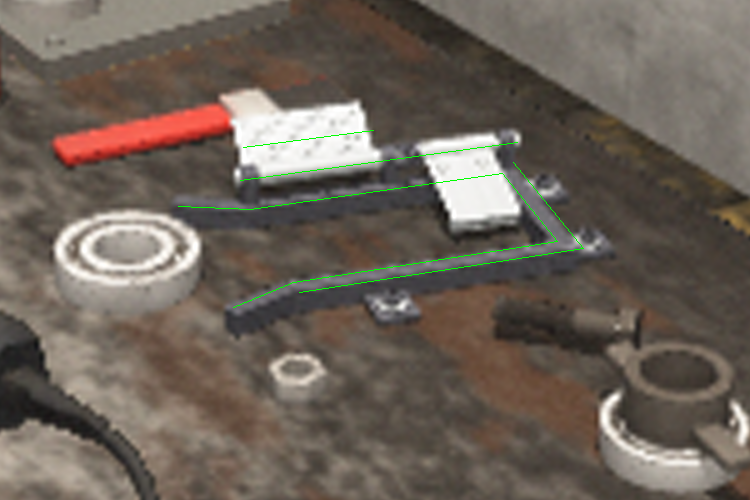

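```bash
cat >> h.py <<'E'
FX=np.array([ 0.66941255,0.0232118,-0.28523543])
def f2w(x,y):
    s,c=np.sin(FX[2]),np.cos(FX[2]); return np.array([FX[0]+c*x-s*y,FX[1]+s*x+c*y])
def w2f(p):
    s,c=np.sin(FX[2]),np.cos(FX[2]); d=np.array(p[:2])-FX[:2]; return np.array([c*d[0]+s*d[1],-s*d[0]+c*d[1]])
def delta(o,fx,fy,z,yaw=None):
    """tool-axis shift to bring TCP to fixture (fx,fy) m, world z"""
    from scipy.spatial.transform import Rotation as R
    r=R.from_euler("xyz",o["tcp_rot"],degrees=True).as_matrix()
    t=np.r_[f2w(fx,fy),z]; return r.T@(t-o["tcp_pos"])
E
python3 - <<'E'
from plant import robot, imaging
from h import *
print([a for a in dir(robot) if a[0]!='_'],[a for a in dir(imaging) if a[0]!='_'],robot.tips_ahead)
o=robot.get_obs(); print(o["t"],o["tcp_pos"],o["tcp_rot"],"fix",w2f(o["tcp_pos"]))
print(delta(o,-.235,.007,.21)*1000)
c=imaging.camera("wrist"); print(c["K"],c["hand_eye"]); cv2.imwrite("pics/w0.png",c["image"][:,:,::-1])
E
```

```text
['Unreachable', 'get_obs', 'sign_off', 'tips_ahead'] ['camera'] 0.014
0.1 [0.17682562 0.49402324 0.21047783] [-1.79920956e+02 -5.61466672e-03  1.60298537e+02] fix [-0.60516269  0.31318273]
[-387.465061   -283.96944029    0.83162578]
[[371.64829954   0.         321.43617494]
 [  0.         371.64829954 239.34323715]
 [  0.           0.           1.        ]] [[ 1.52944150e-04 -9.56091203e-01 -2.93069256e-01  7.46263338e-02]
 [ 9.99999553e-01 -1.27082551e-04  9.36456437e-04  8.72696113e-04]
 [-9.32581750e-04 -2.93069268e-01  9.56090756e-01 -1.62918179e-01]
 [ 0.00000000e+00  0.00000000e+00  0.00000000e+00  1.00000000e+00]]
```

View pics/w0.png

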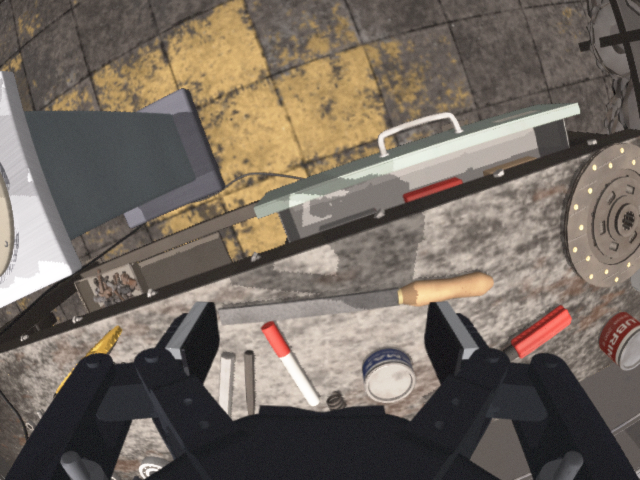

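The wrist view looks back toward the cart, showing the fingers at (190,340) and (450,340). The path to behind the bearing is clear at z=0.2.

Emit:
drive_tool([
  [-0.032, -0.0237, 0, 0],
  [-0.032, -0.0237, 0, 0],
  [-0.032, -0.0237, 0, 0],
  [-0.032, -0.0237, 0, 0],
  [-0.032, -0.0237, 0, 0],
], hand=0, newtons=20)

```text
t: 0.57
tcp_pos: [0.2881, 0.3271, 0.211]
tcp_rot: [-180.0, -0.0, 160.3]
force: [0.3, 0.8, 0.5]
gripper_width: 0.0257
```

Emit:
drive_tool([
  [-0.032, -0.0237, 0, 0],
  [-0.032, -0.0237, 0, 0],
  [-0.032, -0.0237, 0, 0],
  [-0.032, -0.0237, 0, 0],
  [-0.032, -0.0237, 0, 0],
])

```text
t: 0.98
tcp_pos: [0.3989, 0.1614, 0.2112]
tcp_rot: [180.0, 0.0, 160.3]
force: [1.1, 0.1, -0.2]
gripper_width: -0.0004
```

Emit:
drive_tool([
  [-0.032, -0.0237, 0.03, 0],
  [-0.032, -0.0237, 0.03, 0],
  [0, 0, 0.0, -0.0586],
  [0, 0, 0, 0],
  [0, 0, 0, 0],
])

```text
t: 1.4
tcp_pos: [0.4353, 0.108, 0.1611]
tcp_rot: [180.0, -0.0, 163.5]
force: [0.4, -0.5, 0.3]
gripper_width: 0.0001
```

```bash
python3 - <<'E'
from plant import robot, imaging
from h import *
o=robot.get_obs(); print(o["t"],o["tcp_pos"],o["tcp_rot"],o["gripper_width"],o["force"],"fix",w2f(o["tcp_pos"]))
print(delta(o,-.235,.0067,.03)*1000)
c=imaging.camera("wrist"); cv2.imwrite("pics/w1.png",c["image"][:,:,::-1])
c=imaging.camera("top"); cv2.imwrite("pics/t1.png",c["image"][150:450,150:450,::-1].repeat(2,0).repeat(2,1))
E
```

```text
1.4 [0.43530386 0.10798957 0.16113714] [ 1.79988221e+02 -1.83782982e-02  1.63547625e+02] 7.435996956271814e-05 [ 0.42644909 -0.48021088  0.29959505] fix [-0.24850468  0.01547807]
[-13.56351059  -8.7791786  131.13099865]
```

View pics/w1.png

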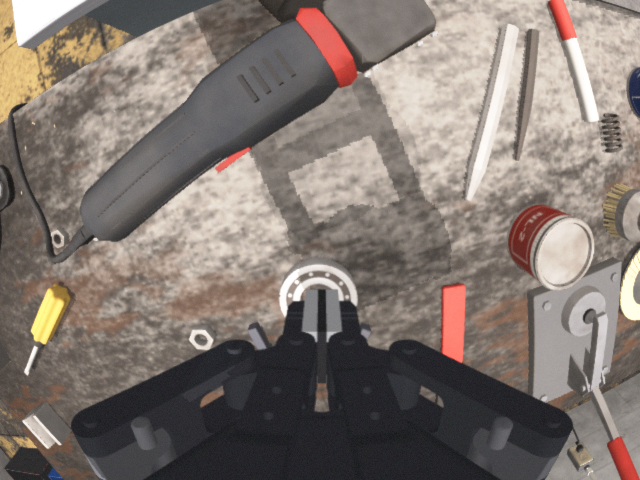

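View pics/t1.png

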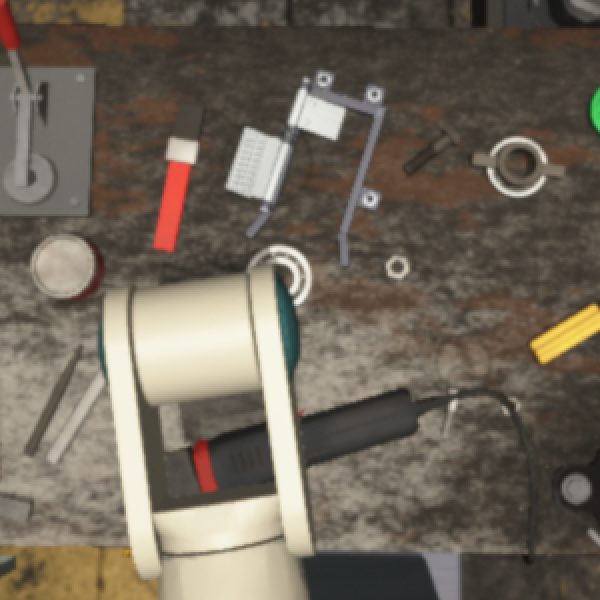

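```bash
cat >> h.py <<'E'
def wray(c,o,u,v,z):
    from scipy.spatial.transform import Rotation as R
    K=c["K"]; d=np.array([(u-K[0,2])/K[0,0],(v-K[1,2])/K[1,1]]); th=np.hypot(*d)
    dc=np.r_[d/th*np.sin(th),np.cos(th)] if th>0 else np.array([0,0,1.])
    H=c["hand_eye"]; r=R.from_euler("xyz",o["tcp_rot"],degrees=True).as_matrix()
    p=o["tcp_pos"]+r@H[:3,3]; w=r@H[:3,:3]@dc
    return p+w*(z-p[2])/w[2]
E
python3 - <<'E'
from plant import robot, imaging
from h import *
o=robot.get_obs(); c=imaging.camera("wrist")
for uv in [(318,298),(280,300),(357,300),(318,260)]:
    P=wray(c,o,*uv,.018); print(uv,P,w2f(P))
k=load("top0"); R,t=RT(k); v,u=np.mgrid[0:480,0:640]; d=k["depth"].ravel()
pc=np.linalg.inv(k["K"])@np.stack([u.ravel()*d,v.ravel()*d,d]); W=(R.T@(pc-t[:,None])).T; W=W[d>0]
f=np.array([np.cos(FX[2]),np.sin(FX[2])]); X=(W[:,:2]-FX[:2])@f; Y=(W[:,:2]-FX[:2])@np.array([-f[1],f[0]])
for lo in range(-420,-130,20):
    m=(X>lo/1000)&(X<(lo+20)/1000)&(abs(Y)<.12)&(W[:,2]>.025)
    if m.any(): print(lo, m.sum(), W[m,2].max(), Y[m].min(),Y[m].max())
E
```

```text
(318, 298) [0.50784528 0.08562563 0.018     ] [-0.17260143  0.01442968]
(280, 300) [0.50017359 0.05134254 0.018     ] [-0.17031645 -0.0206269 ]
(357, 300) [0.52013078 0.11944886 0.018     ] [-0.17032961  0.05034324]
(318, 260) [0.47217763 0.09620834 0.018     ] [-0.20980574  0.01454852]
-420 523 0.11957006233209344 -0.03011892810761006 0.0871038346316912
-400 544 0.09813519698899478 -0.039068506136638016 0.08908843173483781
-380 550 0.10368460158810618 -0.0672218337527802 0.06761858100452148
-360 534 0.10446597881563165 -0.08908669183412028 0.03543012258465555
-340 521 0.09742721831578108 -0.11881100350738208 0.011029976828638372
-320 423 0.0936121384385431 -0.11978173171007821 -0.021193279586384433
-300 231 0.0925481363009636 -0.11995207873378831 -0.051930537301204824
-280 63 0.0869699246550694 -0.1198758770289784 -0.09559937665894984
```

```bash
python3 - <<'E'
from plant import robot, imaging
from h import *
o=robot.get_obs(); c=imaging.camera("wrist"); k=load("top0")
cv2.imwrite("pics/w2.png",cv2.resize(c["image"][230:370,180:480,::-1],None,fx=2.6,fy=2.6,interpolation=cv2.INTER_CUBIC))
def cent(img,box,f):
    m=np.zeros(img.shape[:2],np.uint8); x0,y0,x1,y1=box
    h=cv2.cvtColor(img,cv2.COLOR_RGB2HSV).astype(int); m[y0:y1,x0:x1]=f(h)[y0:y1,x0:x1]
    cn=max(cv2.findContours(m,0,1)[0],key=cv2.contourArea); return cv2.fitEllipse(cn), cv2.minEnclosingCircle(cn)
white=lambda h:(h[...,1]<50)&(h[...,2]>140)
for n,img,box,z in [("nut top",k["image"],(338,274,360,296),.012),("bearing top",k["image"],(268,268,312,312),.018)]:
    e,mc=cent(img,box,white); P=ray(k,*e[0],z); print(n,e,mc,P[:2],w2f(P))
e,mc=cent(c["image"],(185,325,218,353),lambda h:h[...,2]>150); P=wray(c,o,*e[0],.012); print("nut w",e,mc,P[:2],w2f(P))
# bearing top via blob moments in red handle
red=lambda h:((h[...,0]<8)|(h[...,0]>172))&(h[...,1]>150)&(h[...,2]>120)
m=red(cv2.cvtColor(k["image"],cv2.COLOR_RGB2HSV).astype(int)); ys,xs=np.nonzero(m[228:280,222:250]); 
i=ys.argmax(); print("brush end top px", xs[ys>ys.max()-2].mean()+222, ys.max()+228, w2f(ray(k,xs[ys>ys.max()-2].mean()+222,ys.max()+228.5,.01)))
m=red(cv2.cvtColor(c["image"],cv2.COLOR_RGB2HSV).astype(int)); ys,xs=np.nonzero(m[275:340,430:480]); print("brush end wrist", w2f(wray(c,o,xs[ys<ys.min()+2].mean()+430, ys.min()+275,.01)),xs.mean()+430,ys.min()+275)
E
```

```text
nut top ((348.441650390625, 283.2578430175781), (10.776533126831055, 11.202274322509766), 119.36320495605469) ((348.3666687011719, 283.3666687011719), 5.865438461303711) [ 0.52281116 -0.04994808] [-0.12009205 -0.11145508]
bearing top ((289.0128173828125, 289.5150146484375), (33.106201171875, 35.049354553222656), 170.98228454589844) ((289.7868957519531, 290.38250732421875), 18.660579681396484) [0.50732277 0.07986882] [-0.17148295  0.00875845]
nut w ((198.8101348876953, 337.502197265625), (18.513790130615234, 29.344818115234375), 125.1231918334961) ((198.0, 336.5), 16.710874557495117) [ 0.52231431 -0.04617276] [-0.12163114 -0.1079721 ]
brush end top px 233.07142857142858 275 [-0.17774324  0.1369875 ]
brush end wrist [-0.18105493  0.14733885] 444.6860465116279 284
```

View pics/w2.png

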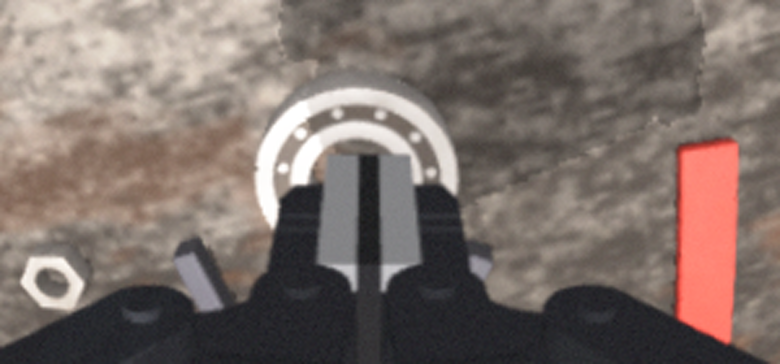

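```bash
python3 - <<'E'
from plant import robot, imaging
from h import *
o=robot.get_obs(); c=imaging.camera("wrist"); k=load("top0"); s=load("scene0")
for n,uv,z in [("Rflare outer/near",(180+178/2.6,230+243/2.6),.014),("Rflare tip inner",(180+205/2.6,230+240/2.6),.014),("Lflare outer",(180+492/2.6,230+245/2.6),.014),("nut",(180+55/2.6,230+282/2.6),.012),("tipcentre",(321.5,289.6),.147)]:
    P=wray(c,o,*uv,z); print(n,P[:2],w2f(P)*1000)
print("nut in top",w2f(ray(k,348.4,283.3,.012))*1000)
# scene cam: crop1 scale5 offset(250,225)
for n,uv,z in [("nut",(298,368),.012),("bearing L",(57,250),.018),("bearing R",(202,243),.018),("bear c",(128,247),.018),("Rflare tip innerTop",(230,308),.014),("brush handle end",(60,150),.01)]:
    P=ray(s,250+(uv[0]-2)/5,225+(uv[1]-2)/5,z); print("scene",n,P[:2],w2f(P)*1000)
for n,uv in [("Rflare tip",(487,565)),("brush end R",(62,527)),("brush end L",(10,520))]:
    P=ray(k,225+(uv[0]-2)/5,170+(uv[1]-2)/5,.012); print("top",n,P[:2],w2f(P)*1000)
P=wray(c,o,180+678/2.6,230+150/2.6,.012); print("w brush R",w2f(P)*1000)
P=wray(c,o,180+738/2.6,230+142/2.6,.012); print("w brush L",w2f(P)*1000)
E
```

```text
Rflare outer/near [0.51811778 0.01217132] [-142.0751592   -53.16622535]
Rflare tip inner [0.51948737 0.02262122] [-143.70133909  -42.75316967]
Lflare outer [0.55122444 0.12445312] [-141.90039641   63.89454199]
nut [ 0.5239477  -0.04411437] [-120.64293939 -105.5372769 ]
tipcentre [0.4430551  0.10776327] [-241.00295024   17.44197667]
nut in top [-120.20724383 -111.39403339]
scene nut [ 0.52245697 -0.04748442] [-121.12516635 -109.19062856]
scene bearing L [0.47709341 0.0986368 ] [-205.77190644   18.26207481]
scene bearing R [0.54011062 0.06590669] [-136.09116901    4.58640692]
scene bear c [0.50761579 0.08230715] [-171.88788399   11.18070523]
scene Rflare tip innerTop [0.52256601 0.01151136] [-137.62095682  -52.54786613]
scene brush handle end [0.53574408 0.20539792] [-179.53179327  137.21288105]
top Rflare tip [0.52364088 0.00806286] [-135.61917185  -55.55458089]
top brush end R [0.53841306 0.1957097 ] [-174.24455269  128.66712094]
top brush end L [0.5412689  0.21882592] [-178.00862204  151.65292698]
w brush R [-178.59080245  132.08129423]
w brush L [-181.10076615  155.9572251 ]
```

```bash
cat >> h.py <<'E'
FX=np.r_[f2w(-.001,.0025),FX[2]]
E
python3 - <<'E'
from plant import robot
from h import *
o=robot.get_obs(); print(w2f(o["tcp_pos"]),delta(o,-.23,.0085,.03)*1000)
E
```

```text
[-0.24763801  0.01378099] [-17.44888036  -5.40643639 131.87154394]
```

Emit:
drive_tool([
  [-0.015, -0.0055, 0.03, 0],
  [0, 0, 0.035, 0],
  [0, 0, 0.035, 0],
  [0, 0, 0.025, 0],
  [0, 0, 0.0, 0],
])

```text
t: 2.07
tcp_pos: [0.4445, 0.0985, 0.031]
tcp_rot: [-179.8, -0.5, 163.7]
force: [-0.4, 1.2, -1.0]
gripper_width: 0.0002
```

```bash
python3 - <<'E'
from plant import robot, imaging
from h import *
o=robot.get_obs(); print(o["t"],o["tcp_pos"],o["tcp_rot"],o["force"],w2f(o["tcp_pos"]))
c=imaging.camera("wrist"); cv2.imwrite("pics/w3.png",c["image"][:,:,::-1])
c=imaging.camera("scene"); cv2.imwrite("pics/s3.png",cv2.resize(c["image"][205:325,220:400,::-1],None,fx=4,fy=4,interpolation=cv2.INTER_CUBIC))
E
```

```text
2.0667 [0.44448235 0.09847311 0.03103525] [-179.78596305   -0.4912404   163.6876743 ] [-0.37128367  1.15237553 -1.03580904] [-0.23601927  0.00642879]
```

View pics/w3.png

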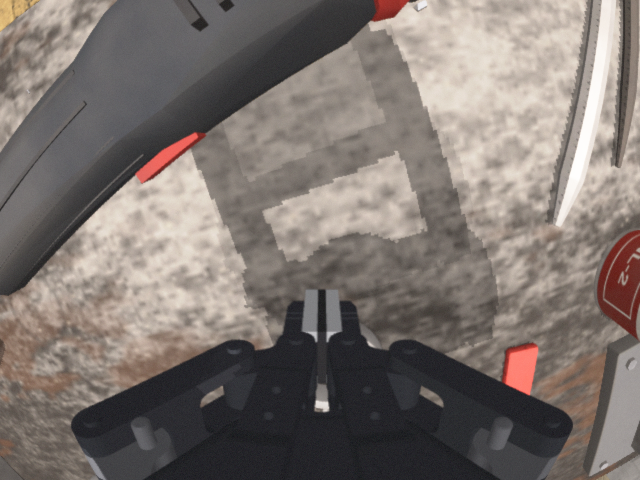

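View pics/s3.png

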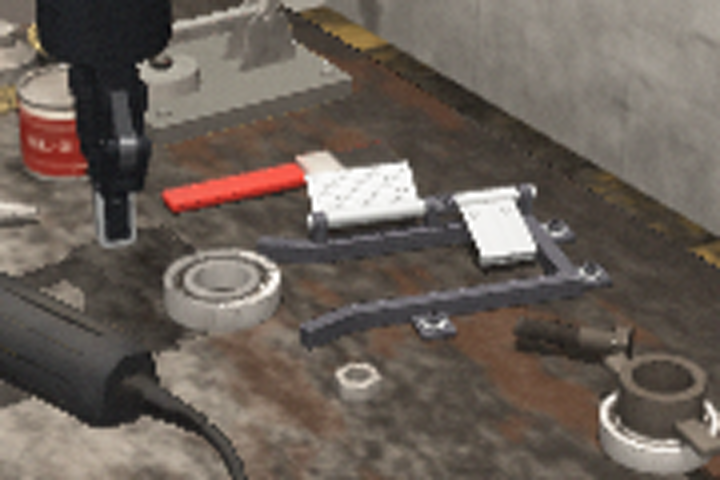

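Emit:
drive_tool([
  [0, 0.002, 0.008, 0],
  [0, 0, 0.006, 0],
  [0, 0, 0, 0],
  [0, 0, 0, 0],
  [0, 0, 0, 0],
])

```text
t: 2.58
tcp_pos: [0.4491, 0.1005, 0.0227]
tcp_rot: [180.0, 0.1, 163.7]
force: [0.1, -1.0, -0.8]
gripper_width: -0.0001
```

```bash
python3 - <<'E'
from plant import robot, imaging
from h import *
o=robot.get_obs(); print(o["t"],o["tcp_pos"],o["tcp_rot"],o["force"],w2f(o["tcp_pos"]))
E
```

```text
2.5833 [0.44914975 0.10050688 0.02268531] [1.79970142e+02 5.44668564e-02 1.63661691e+02] [ 0.08789648 -0.97552364 -0.76376154] [-0.23211273  0.00969372]
```

Emit:
drive_tool([
  [-0.006, 0, 0, 0],
  [-0.006, 0, 0, 0],
  [-0.006, 0, 0, 0],
  [-0.006, 0, 0, 0],
  [-0.006, 0, 0, 0],
])

```text
t: 3.0
tcp_pos: [0.4783, 0.0917, 0.0221]
tcp_rot: [180.0, 0.0, 163.6]
force: [-0.0, -0.1, 0.0]
gripper_width: 0.0001
```

Emit:
drive_tool([
  [-0.006, -0.0015, 0, 0],
  [-0.006, -0.0015, 0, 0],
  [-0.006, -0.0015, 0, 0],
  [-0.006, -0.0015, 0, 0],
  [0, 0, 0, 0],
])

```text
t: 3.42
tcp_pos: [0.4998, 0.0788, 0.0221]
tcp_rot: [180.0, 0.0, 163.6]
force: [0.0, -0.5, -0.1]
gripper_width: 0.0
```

```bash
cat > look.py <<'E'
import sys
from plant import robot, imaging
from h import *
n=sys.argv[1]
o=robot.get_obs(); print(o["t"],o["tcp_pos"],o["tcp_rot"],o["force"],o["gripper_width"],w2f(o["tcp_pos"])*1000)
a=cv2.resize(imaging.camera("scene")["image"][205:325,220:400,::-1],(720,480),interpolation=cv2.INTER_CUBIC)
cv2.imwrite(f"pics/s{n}.png",a)
E
python3 look.py 4
```

```text
3.4167 [0.49980743 0.07882235 0.02213539] [1.79994327e+02 3.07337733e-02 1.63621123e+02] [ 0.02449559 -0.45491736 -0.05073658] 6.614635195568918e-07 [-177.40018615    3.13956845]
```

View pics/s4.png

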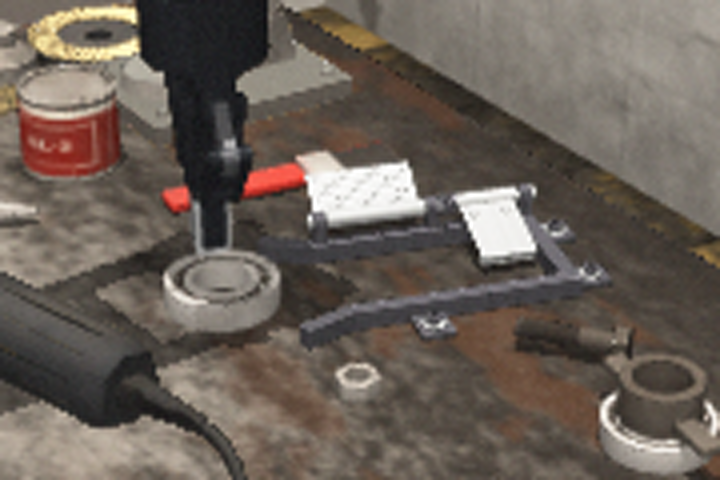

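```bash
python3 - <<'E'
from plant import robot, imaging
from h import *
o=robot.get_obs(); p=o["tcp_pos"]
s=imaging.camera("scene"); k=imaging.camera("top"); w=imaging.camera("wrist")
for z in (.008,.022,.04): 
    q=proj(s,[p[0],p[1],z])[0]; print(z,q,(q-[220,205])*4, proj(k,[p[0],p[1],z])[0])
a=cv2.resize(s["image"][230:300,235:325,::-1],(720,560),interpolation=cv2.INTER_CUBIC)
for z in (.008,.018,.03,.04):
    q=(proj(s,[p[0],p[1],z])[0]-[235,230]+.5)*8; cv2.circle(a,tuple(q.astype(int)),3,(0,255,0),-1)
cv2.imwrite("pics/s5.png",a); cv2.imwrite("pics/t5.png",k["image"][:,:,::-1]);cv2.imwrite("pics/w5.png",w["image"][:,:,::-1])
# depth near the fingertip in the scene
d=s["depth"]; R,t=RT(s)
for (u,v) in [(272,262),(273,266),(272,268),(275,272),(268,266),(262,276),(290,276)]:
    z=d[v,u]; P=R.T@(np.linalg.inv(s["K"])@[u*z,v*z,z]-t); print(u,v,P,w2f(P)*1000)
E
```

```text
0.008 [272.99183552 279.00477671] [211.96734206 296.01910685] [289.57553558 293.49307658]
0.022 [272.82439955 274.049778  ] [211.2975982  276.19911201] [289.1735124  293.10393433]
0.04 [272.60647345 267.60060496] [210.42589381 250.40241985] [288.64378432 292.59117887]
272 262 [0.4908066  0.06554259 0.06407116] [-182.30063475  -12.13630835]
273 266 [0.49480483 0.06862281 0.05061766] [-179.33067575   -8.05550902]
272 268 [0.49438743 0.0731945  0.04313392] [-181.01761088   -3.78599092]
275 272 [0.5144271  0.09541036 0.01531056] [-168.03880875   23.17107951]
268 266 [0.48631545 0.07796159 0.04884439] [-190.10482258   -1.48283656]
262 276 [0.47633699 0.09215162 0.01742434] [-203.6729431    9.3260818]
290 276 [0.54775517 0.0789445  0.00129249] [-131.42412337   16.7484748 ]
```

View pics/s5.png

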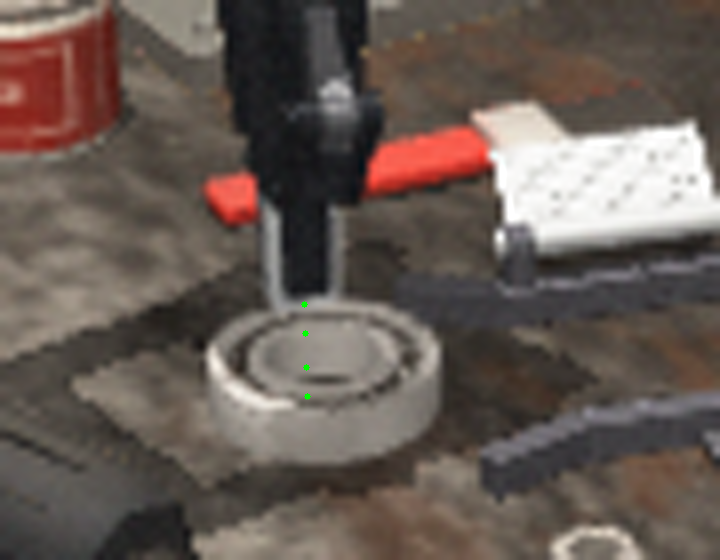

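View pics/w5.png

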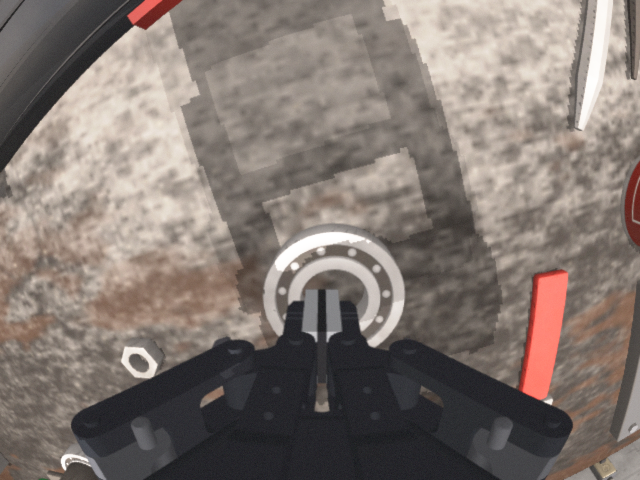

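The fingertips are about 15–20 mm higher than `tips_ahead` implies: they passed above the bearing at z≈0.04 with no contact, and the bearing at (222,290) hasn't moved. I'll back off and find the true tip height by a light touch on bare bench.

Emit:
drive_tool([
  [0.018, 0.0015, 0, 0],
  [0.018, 0.0015, 0, 0],
  [0.018, 0.0015, 0, 0],
  [0, 0.001, 0, 0],
  [0, 0, 0, 0],
])

```text
t: 4.03
tcp_pos: [0.4484, 0.1004, 0.0223]
tcp_rot: [180.0, 0.0, 163.7]
force: [0.4, -0.2, 0.6]
gripper_width: -0.0001
```

Emit:
drive_tool([
  [0, 0, 0.006, 0],
  [0, 0, 0.006, 0],
  [0, 0, 0.003, 0],
  [0, 0, 0, 0],
  [0, 0, 0, 0],
])

```text
t: 4.45
tcp_pos: [0.4485, 0.0997, 0.0065]
tcp_rot: [-180.0, -0.1, 163.6]
force: [-0.2, 0.5, -0.1]
gripper_width: 0.0004
```

```bash
python3 look.py 6
```

```text
4.45 [0.4485267  0.09974794 0.00652408] [-1.79979850e+02 -5.75750063e-02  1.63639502e+02] [-0.20549548  0.53129376 -0.1205495 ] 0.0003977078985169554 [-232.49704884    8.79012792]
```

View pics/s6.png

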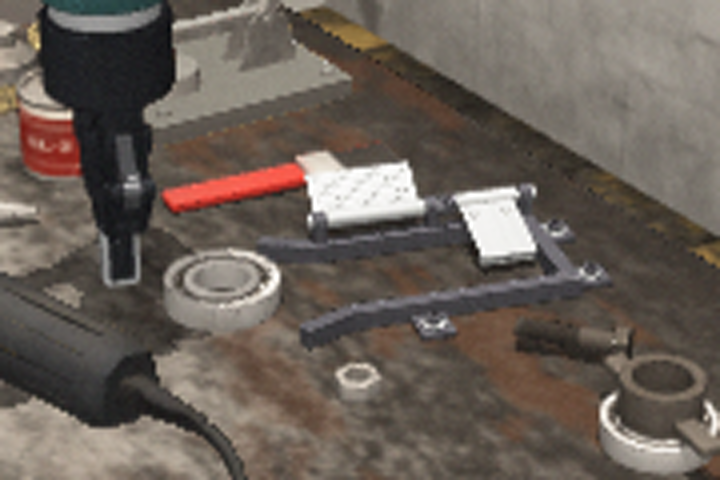

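```bash
python3 - <<'E'
from plant import robot, imaging
from h import *
p=robot.get_obs()["tcp_pos"]; s=imaging.camera("scene"); d=s["depth"]; R,t=RT(s)
for z in (0,.01,.02,.03): q=proj(s,[p[0],p[1],z])[0]; print(z,(q-[220,205])*4)
for v in range(262,282,2):
    u=250; z=d[v,u]; P=R.T@(np.linalg.inv(s["K"])@[u*z,v*z,z]-t); print(u,v,P.round(4),w2f(P)*1000)
E
```

```text
0 [122.86513216 315.89501157]
0.01 [122.04187169 301.7398254 ]
0.02 [121.21226039 287.47544274]
0.03 [120.3762245  273.10059513]
250 262 [0.436  0.0702 0.078 ] [-236.16317923  -23.08154449]
250 264 [0.4429 0.0851 0.0639] [-233.81806784   -6.86258237]
250 266 [0.4444 0.0889 0.0564] [-233.43287548   -2.77862042]
250 268 [0.4429 0.0864 0.0525] [-234.15350174   -5.56673352]
250 270 [0.4441 0.0895 0.0453] [-233.89695723   -2.25574142]
250 272 [0.4432 0.0883 0.0407] [-234.40095073   -3.68337436]
250 274 [0.4433 0.0891 0.0348] [-234.55641471   -2.92499363]
250 276 [0.4636 0.1326 0.0019] [-227.27386556   44.52900703]
250 278 [ 0.4614  0.1286 -0.0013] [-228.26264372   40.14901495]
250 280 [0.4543 0.1144 0.0022] [-231.04055284   24.49211219]
```

Emit:
drive_tool([
  [0, 0, 0.006, 0],
  [0, 0, 0.006, 0],
  [0, 0, 0.003, 0],
  [0, 0, 0, 0],
  [0, 0, 0, 0],
])

```text
t: 4.97
tcp_pos: [0.4483, 0.0999, -0.0083]
tcp_rot: [-180.0, -0.0, 163.7]
force: [-0.4, -0.3, 0.8]
gripper_width: -0.0002
```

```bash
python3 look.py 7;  python3 - <<'E'
from plant import robot, imaging
from h import *
p=robot.get_obs()["tcp_pos"]; s=imaging.camera("scene"); d=s["depth"]; R,t=RT(s)
for v in range(268,286,2):
    u=250; z=d[v,u]; P=R.T@(np.linalg.inv(s["K"])@[u*z,v*z,z]-t); print(u,v,P.round(4),w2f(P)*1000)
E
```

```text
4.9667 [ 0.44834676  0.09992673 -0.00830339] [-1.79986834e+02 -4.11430174e-02  1.63661921e+02] [-0.44430935 -0.25680384  0.7587597 ] -0.00017436743567992625 [-232.72003231    8.91106144]
250 268 [0.4364 0.0727 0.0609] [-236.56104782  -20.57391429]
250 270 [0.4421 0.0855 0.0478] [-234.6060484    -6.68342391]
250 272 [0.4441 0.0903 0.0395] [-234.04826218   -1.47726781]
250 274 [0.4447 0.0921 0.033 ] [-234.03016243    0.37234969]
250 276 [0.4419 0.0868 0.0309] [-235.24671196   -5.51406004]
250 278 [0.4424 0.0886 0.0243] [-235.2161557    -3.57251167]
250 280 [0.4449 0.0944 0.0151] [-234.51266083    2.62203046]
250 282 [ 0.4524  0.1111 -0.0012] [-231.92397101   20.74133199]
250 284 [ 0.4487  0.1039 -0.0021] [-233.46442068   12.8318389 ]
```

View pics/s7.png

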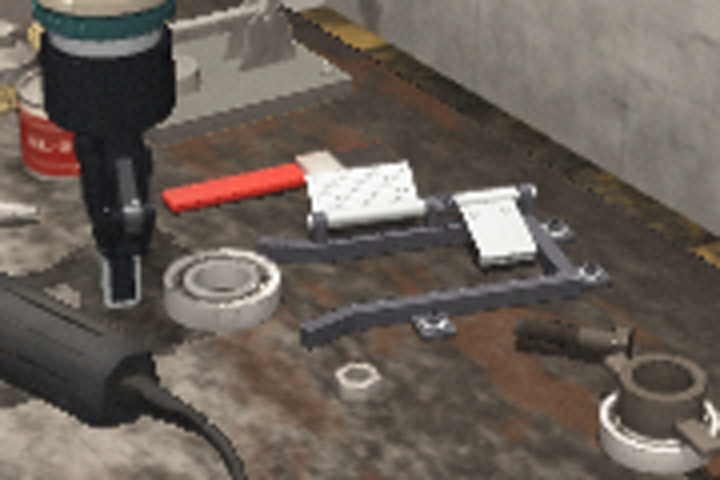

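Emit:
drive_tool([
  [0, 0, 0.003, 0],
  [-0.003, 0, 0, 0],
  [-0.006, 0, 0, 0],
  [-0.006, 0, 0, 0],
  [-0.006, 0, 0, 0],
])

```text
t: 5.48
tcp_pos: [0.4694, 0.0938, -0.0109]
tcp_rot: [180.0, -0.0, 163.7]
force: [-2.1, -0.2, 0.9]
gripper_width: -0.0003
```

Emit:
drive_tool([
  [-0.006, -0.001, 0, 0],
  [-0.006, -0.001, 0, 0],
  [-0.006, -0.001, 0, 0],
  [-0.006, -0.001, 0, 0],
  [0, 0, 0, 0],
])

```text
t: 5.9
tcp_pos: [0.4918, 0.0828, -0.0108]
tcp_rot: [180.0, 0.1, 163.6]
force: [0.5, -0.0, 0.3]
gripper_width: 0.0002
```

```bash
python3 look.py 8
```

```text
5.9 [ 0.49184324  0.08284901 -0.01079443] [1.79988809e+02 5.93575960e-02 1.63621220e+02] [ 0.49713524 -0.01752748  0.28703592] 0.00017398760608013013 [-186.17561344    4.76254265]
```

View pics/s8.png

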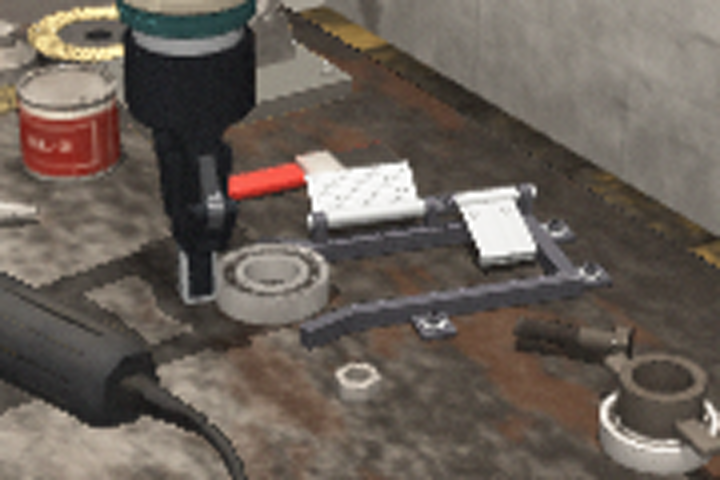

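```bash
cat > bw.py <<'E'
import sys
from plant import robot, imaging
from h import *
o=robot.get_obs()
s=imaging.camera("scene"); S=5
x0,y0=255,220
a=cv2.resize(s["image"][y0:y0+100,x0:x0+140,::-1],(700,500),interpolation=cv2.INTER_CUBIC)
cv2.imwrite(f"pics/b{sys.argv[1]}.png",a)
c=imaging.camera("wrist"); cv2.imwrite(f"pics/bw{sys.argv[1]}.png",c["image"][:,:,::-1])
c=imaging.camera("top"); cv2.imwrite(f"pics/bt{sys.argv[1]}.png",cv2.resize(c["image"][180:320,220:380,::-1],(640,560),interpolation=cv2.INTER_CUBIC))
E
python3 bw.py 8
```

```text
(no output)
```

View pics/bw8.png

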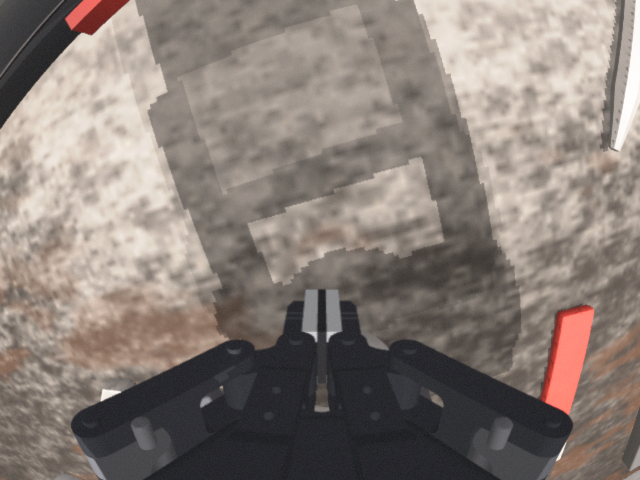

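View pics/bt8.png

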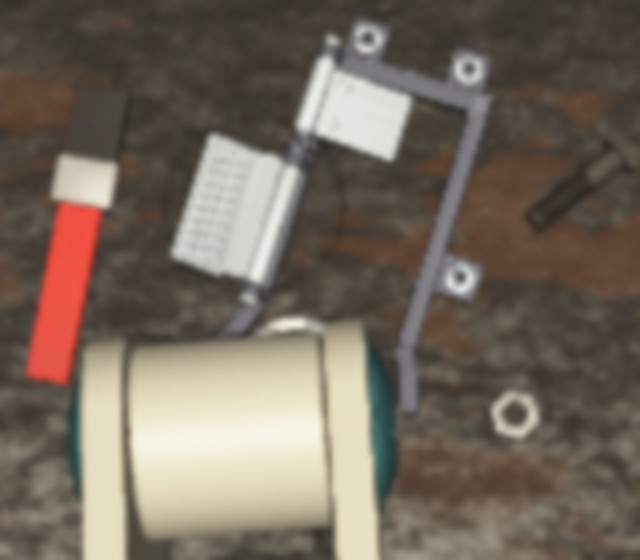

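Emit:
drive_tool([
  [-0.006, -0.001, 0, 0],
  [-0.006, -0.001, 0, 0],
  [-0.006, -0.001, 0, 0],
  [-0.006, 0, 0, 0],
  [-0.006, 0, 0, 0],
])

```text
t: 6.52
tcp_pos: [0.519, 0.0718, -0.0111]
tcp_rot: [-180.0, -0.0, 163.6]
force: [-0.7, 1.0, 0.3]
gripper_width: 0.0001
```

```bash
python3 look.py 9
```

```text
6.5167 [ 0.51899859  0.07176194 -0.01112162] [-1.79986385e+02 -3.55413733e-02  1.63644605e+02] [-0.67753127  1.04187692  0.26629326] 7.431610554071366e-05 [-156.99775285    1.76450782]
```

View pics/s9.png

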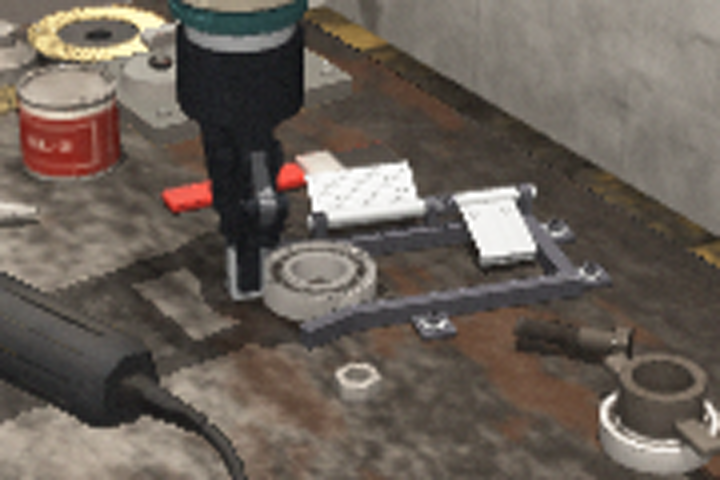

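Emit:
drive_tool([
  [-0.006, 0, 0, 0],
  [-0.006, 0, 0, 0],
  [-0.006, 0, 0, 0],
  [-0.006, 0, 0, 0],
  [-0.006, 0, 0, 0],
])

```text
t: 6.98
tcp_pos: [0.5481, 0.0636, -0.0109]
tcp_rot: [180.0, 0.0, 163.7]
force: [-1.3, 0.6, -0.0]
gripper_width: 0.0001
```

```bash
python3 look.py 10
```

```text
6.9833 [ 0.54808094  0.06355148 -0.01093593] [1.79987877e+02 9.87959576e-03 1.63661544e+02] [-1.29715414  0.626042   -0.02089578] 0.0001359513840341572 [-126.78017586    2.06906898]
```

View pics/s10.png

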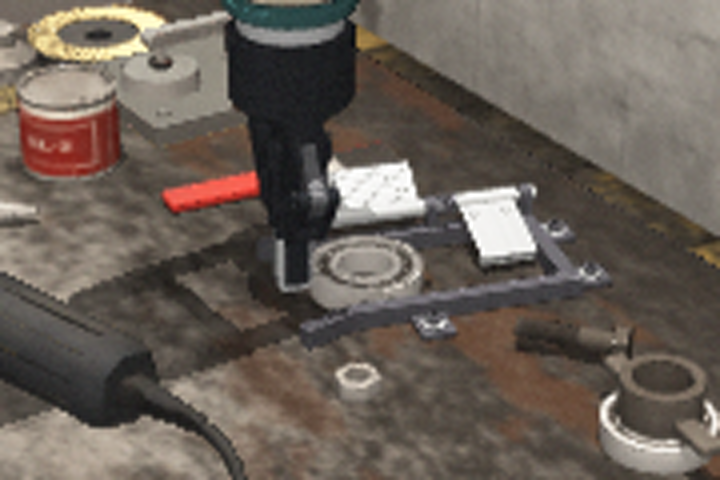

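Emit:
drive_tool([
  [-0.006, 0, 0, 0],
  [-0.006, 0, 0, 0],
  [-0.006, 0, 0, 0],
  [-0.006, 0, 0, 0],
  [-0.005, 0, 0, 0],
])

```text
t: 7.45
tcp_pos: [0.5759, 0.0553, -0.011]
tcp_rot: [180.0, 0.0, 163.7]
force: [-1.4, 1.1, -0.5]
gripper_width: 0.0
```

Emit:
drive_tool([
  [0.006, 0, 0, 0],
  [0.006, 0, -0.02, 0],
  [0, 0, -0.03, 0],
  [0, 0, -0.03, 0],
  [0, 0, 0, 0],
], hand=0.706)

```text
t: 7.87
tcp_pos: [0.5669, 0.0592, 0.0761]
tcp_rot: [179.8, 0.6, 163.7]
force: [0.5, -0.7, 1.3]
gripper_width: 0.0594
```

```bash
python3 look.py 11; python3 bw.py 11
```

```text
7.8667 [0.56693061 0.05921483 0.07614511] [179.79250166   0.60827211 163.66705968] [ 0.52751262 -0.69695142  1.25134242] 0.05936904043020298 [-107.47185858    3.21163094]
```

View pics/s11.png

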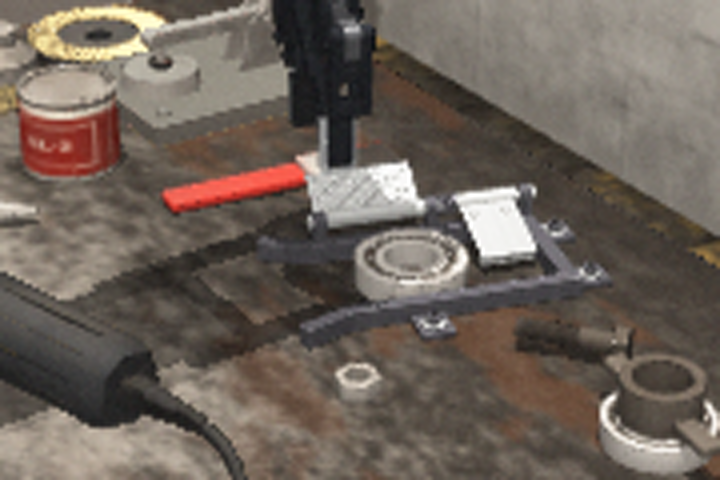

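View pics/bw11.png

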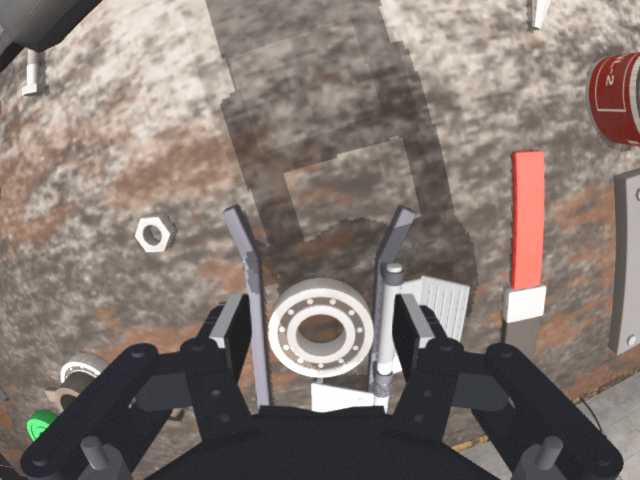

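The wrist view shows the bearing (320,328) inside the channel just short of the flap (345,398), with the tab at (435,310). The open fingers straddle the channel symmetrically, with pads at u≈248 and 395. Next I'll turn the tool 8° and move so that one finger is over the tab and the other is behind the bearing.

Emit:
drive_tool([
  [0, 0, 0, 0.07],
  [0, 0, 0, 0.07],
  [0, 0, 0, 0],
  [0, 0, 0, 0],
  [0, 0, 0, 0],
])

```text
t: 8.48
tcp_pos: [0.5632, 0.0589, 0.0681]
tcp_rot: [-180.0, -0.1, 155.7]
force: [1.1, -0.2, 0.3]
gripper_width: 0.0601
```

```bash
python3 - <<'E'
from plant import robot
from h import *
o=robot.get_obs(); print(o["tcp_rot"],o["tcp_pos"],w2f(o["tcp_pos"]),delta(o,-.096,.040,.04)*1000)
E
```

```text
[-1.79965285e+02 -7.98812776e-02  1.55749888e+02] [0.56322296 0.0588967  0.0681306 ] [-0.11094018  0.00186309] [-9.59079732 39.84667029 28.09311785]
```

Emit:
drive_tool([
  [-0.005, 0.02, 0, 0],
  [-0.0045, 0.019, 0, 0],
  [0, 0, 0.02, 0],
  [0, 0, 0, 0],
  [0, 0, 0, 0],
])

```text
t: 8.9
tcp_pos: [0.5872, 0.0904, 0.0475]
tcp_rot: [-179.9, -0.2, 155.7]
force: [-0.1, 0.1, 0.7]
gripper_width: 0.06
```

```bash
python3 look.py 12; python3 bw.py 12
```

```text
8.9 [0.58721005 0.09036383 0.04749636] [-179.88922293   -0.18757292  155.70056083] [-0.12786926  0.10170814  0.71958064] 0.060038810458996256 [-96.77661049  38.80836423]
```

View pics/b12.png

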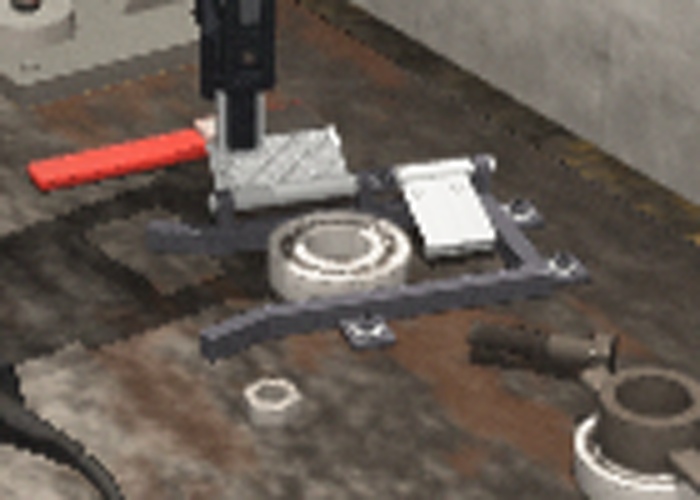

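View pics/bw12.png

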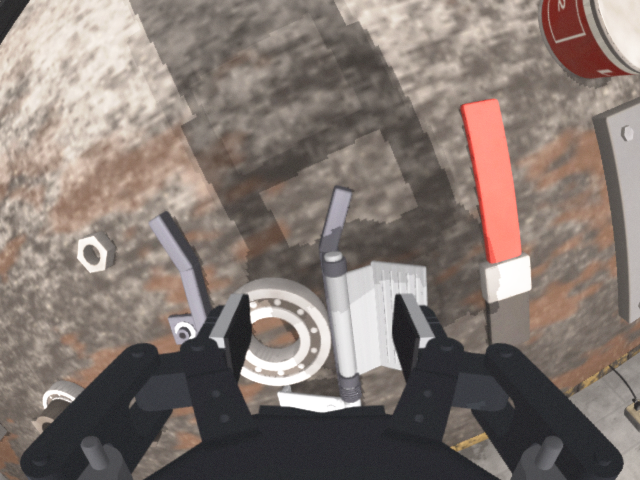

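```bash
cat >> h.py <<'E'
def totool(o,P):
    from scipy.spatial.transform import Rotation as R
    return (R.from_euler("xyz",o["tcp_rot"],degrees=True).as_matrix().T@(np.array(P)-o["tcp_pos"]))*1000
E
python3 - <<'E'
from plant import robot,imaging
from h import *
o=robot.get_obs(); c=imaging.camera("wrist")
for n,uv,z in [("bear rear top rim",(278,289),.018),("bearing right",(327,335),.018),("bearing bottom rear",(278,279),.0),("bear bore c",(281,335),.018),("tab near-outer corner",(426,266),.035),("tab near-inner",(373,262),.024),("hinge near end",(333,256),.03),("Lrail kink in",(325,250),.014),("Rrail kink in",(194,265),.014)]:
    P=wray(c,o,*uv,z); print(n,totool(o,P).round(1),w2f(P)*1000)
im=c["image"][:,:,::-1]; cv2.imwrite("pics/w13.png",cv2.resize(im[240:420,180:460],None,fx=2.8,fy=2.8,interpolation=cv2.INTER_CUBIC))
E
```

```text
bear rear top rim [-15.1 -24.1  32.1] [-83.62035242  13.1608482 ]
bearing right [-46.2   4.5  32.1] [-48.86884846  37.06656626]
bearing bottom rear [-16.5 -26.1  50.1] [-82.49597172  10.99056711]
bear bore c [-46.4 -23.7  32.1] [-52.56681117   9.11863795]
tab near-outer corner [ 5.4 56.2 15.1] [-92.74405581  95.5048201 ]
tab near-inner [ 3.8 29.2 26.1] [-94.91828552  68.56483288]
hinge near end [ 9.5  7.1 20.1] [-103.65155124   47.43950035]
Lrail kink in [ 7.4  3.1 36.1] [-102.11787632   43.18023037]
Rrail kink in [ -2.3 -75.   36. ] [-103.42658039  -35.47261936]
```

View pics/w13.png

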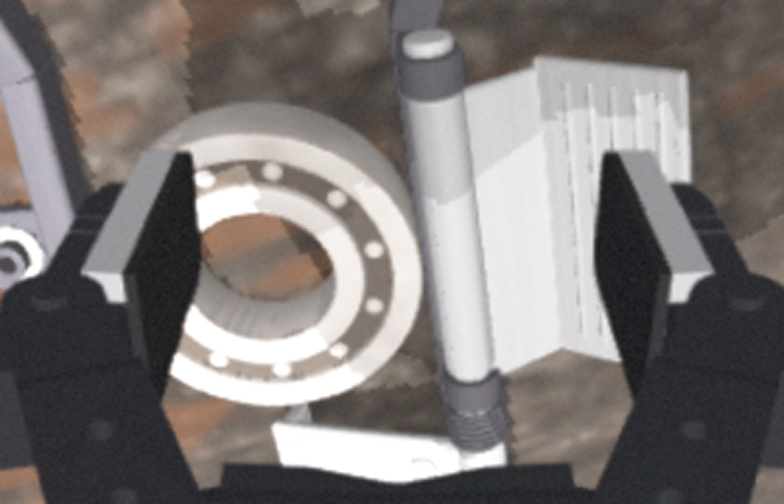

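Emit:
drive_tool([
  [0, 0, 0.015, 0],
  [0, 0, 0.015, 0],
  [0, 0, 0.012, 0],
  [0, 0, 0.003, 0],
  [0, 0, 0, 0],
])

```text
t: 9.57
tcp_pos: [0.5878, 0.0903, 0.0031]
tcp_rot: [-179.9, -0.1, 155.6]
force: [0.3, 0.6, -0.3]
gripper_width: 0.0603
```

```bash
python3 look.py 14; python3 bw.py 14
```

```text
9.5667 [0.58775015 0.09033775 0.00311875] [-1.79945999e+02 -1.02521482e-01  1.55633403e+02] [ 0.34524659  0.5634598  -0.33329465] 0.06032214287471752 [-96.25099096  38.93531323]
```

View pics/b14.png

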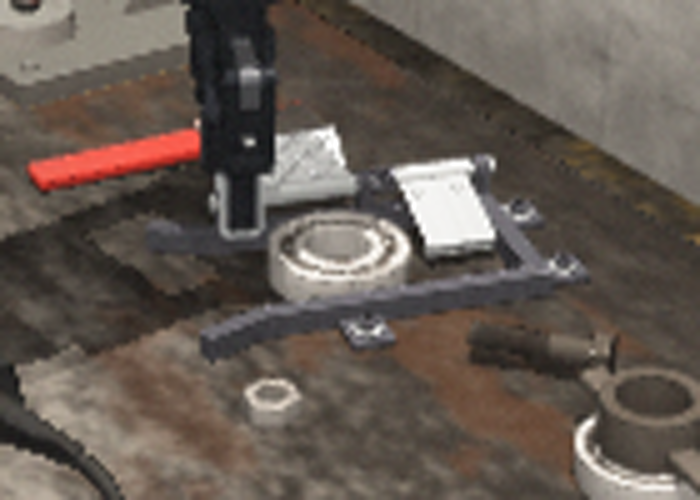

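View pics/bw14.png

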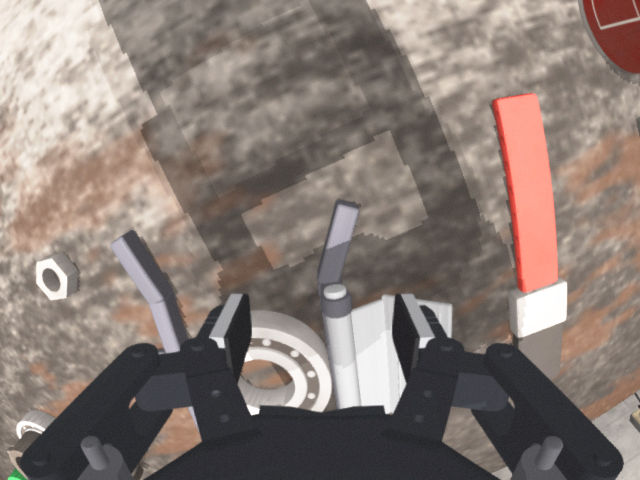

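Emit:
drive_tool([
  [0, 0, 0.003, 0],
  [0, 0, 0.003, 0],
  [0, 0, 0.002, 0],
  [0, 0, 0, 0],
  [0, 0, 0, 0],
])

```text
t: 10.18
tcp_pos: [0.5891, 0.0904, -0.0033]
tcp_rot: [180.0, 0.1, 155.6]
force: [0.5, -1.8, 4.1]
gripper_width: 0.0601
```

Emit:
drive_tool([
  [0, 0, 0.002, 0],
  [0, 0, 0.002, 0],
  [0, 0, 0.001, 0],
  [0, 0, 0, 0],
  [0, 0, 0, 0],
])

```text
t: 10.6
tcp_pos: [0.589, 0.0896, -0.0081]
tcp_rot: [-180.0, 0.1, 155.6]
force: [-0.3, -5.1, 7.0]
gripper_width: 0.0609
```

```bash
python3 look.py 15; python3 bw.py 15
```

```text
10.6 [ 0.58897501  0.08963393 -0.00813161] [-1.79966062e+02  8.66914760e-02  1.55607491e+02] [-0.27094251 -5.0688081   6.96509067] 0.060869875050991805 [-94.87758436  38.60458717]
```

View pics/b15.png

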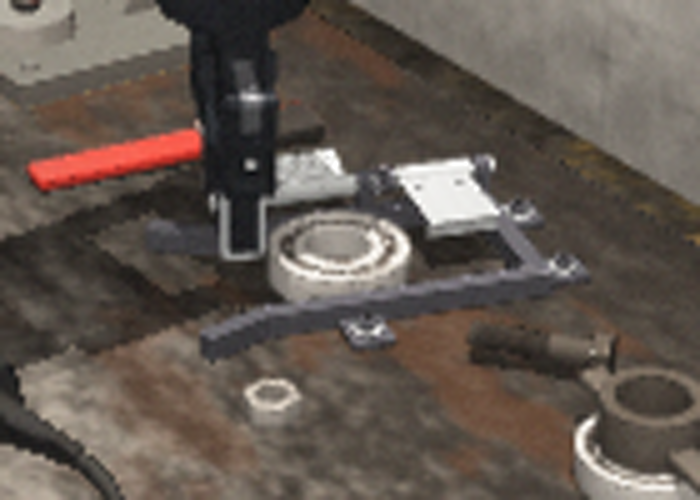

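View pics/bw15.png

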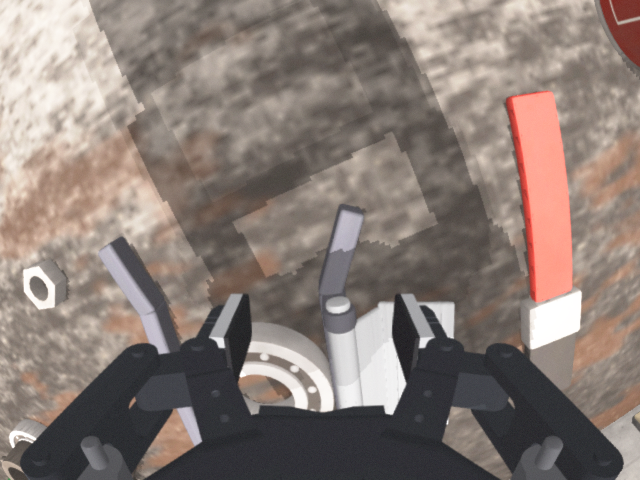

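Emit:
drive_tool([
  [0, 0, 0.002, 0],
  [0, 0, 0.002, 0],
  [0, 0, 0.001, 0],
  [0, 0, 0, 0],
  [0, 0, 0, 0],
])

```text
t: 11.22
tcp_pos: [0.5888, 0.0883, -0.0124]
tcp_rot: [-179.8, 0.1, 155.6]
force: [-6.4, -10.5, 14.0]
gripper_width: 0.0604
```

```bash
python3 look.py 16; python3 bw.py 16
```

```text
11.2167 [ 0.58875645  0.08830643 -0.01241171] [-1.79838585e+02  8.95205772e-02  1.55580335e+02] [ -6.39892933 -10.49377076  14.01524711] 0.060401682270216604 [-94.71377425  37.2692187 ]
```

View pics/b16.png

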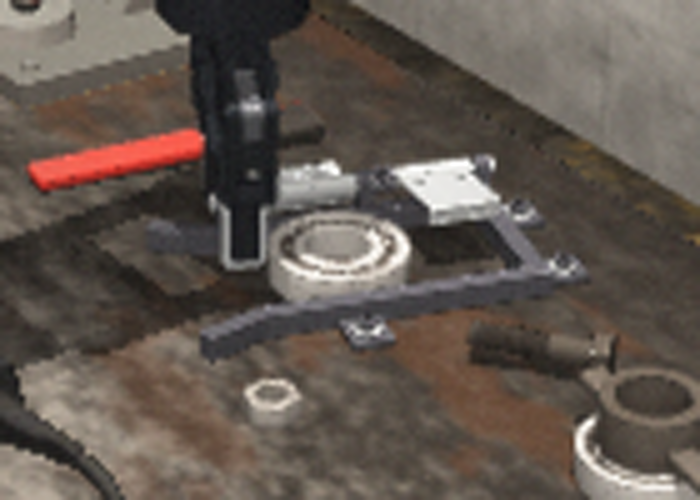

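Emit:
drive_tool([
  [0, 0, 0.001, 0],
  [0, 0, 0.001, 0],
  [0, 0, 0, 0],
  [0, 0, 0, 0],
  [0, 0, 0, 0],
])

```text
t: 11.83
tcp_pos: [0.5887, 0.0877, -0.0139]
tcp_rot: [-179.8, 0.1, 155.6]
force: [-8.2, -12.6, 17.7]
gripper_width: 0.0603
```

```bash
python3 look.py 17; python3 bw.py 17; python3 - <<'E'
from plant import imaging
from h import *
s=imaging.camera("scene"); d=s["depth"]; R,t=RT(s)
for u,v in [(340,255),(345,256),(345,258),(345,260),(342,262),(342,263),(342,264),(342,266),(350,262)]:
    z=d[v,u]; P=R.T@(np.linalg.inv(s["K"])@[u*z,v*z,z]-t); print(u,v,P[2].round(4),(w2f(P)*1000).round(1))
E
```

```text
11.8333 [ 0.58867267  0.08770378 -0.01385676] [-1.79777922e+02  9.55111726e-02  1.55569298e+02] [ -8.21342578 -12.63397019  17.71915332] 0.06029631418934774 [-94.62459199  36.66734438]
340 255 0.0312 [ 8.  34.7]
345 256 0.0332 [17.2 22.2]
345 258 0.038 [9.9 3.4]
345 260 0.0373 [ 6.5 -5.6]
342 262 0.0329 [-1.5 -5.8]
342 263 0.0295 [-1.  -4.9]
342 264 -0.0004 [17.3 41.4]
342 266 0.0004 [13.  29.8]
350 262 0.0284 [21.2 -3.7]
```

View pics/b17.png

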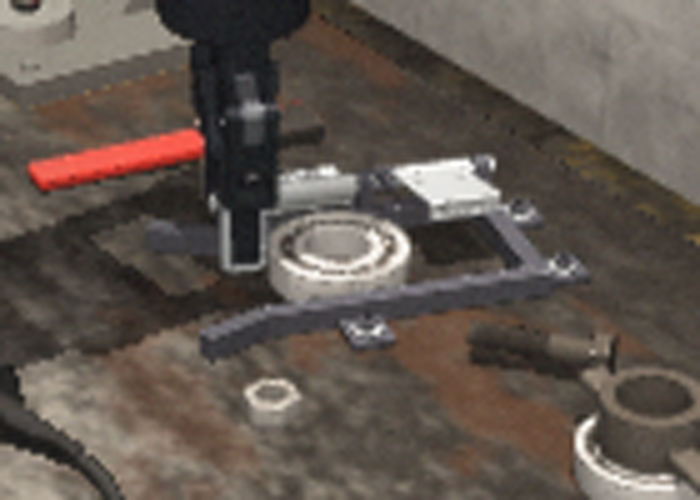

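View pics/bw17.png

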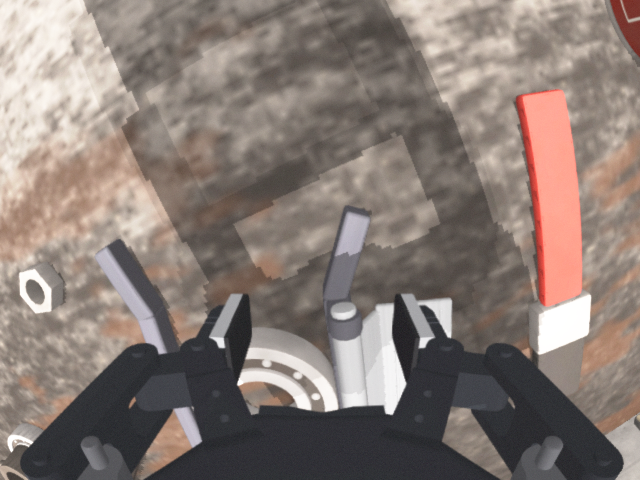

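Emit:
drive_tool([
  [0, -0.0015, 0, 0],
  [-0.003, 0.0, 0, 0],
  [-0.004, 0.0005, 0, 0],
  [-0.004, 0.0005, 0, 0],
  [0, 0, 0, 0],
])

```text
t: 12.5
tcp_pos: [0.5979, 0.0857, -0.0152]
tcp_rot: [-180.0, -0.1, 155.7]
force: [-5.5, -1.0, 10.0]
gripper_width: 0.0599
```

```bash
python3 look.py 18; python3 bw.py 18
```

```text
12.5 [ 0.59791752  0.08567964 -0.0152343 ] [-1.79993734e+02 -1.01558391e-01  1.55652513e+02] [-5.47428907 -0.97554321  9.99195104] 0.0599253834962306 [-85.18371607  37.32634515]
```

View pics/b18.png

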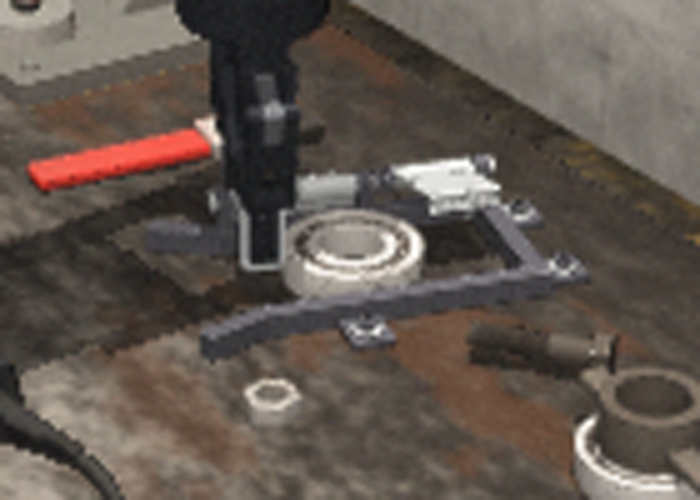

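Emit:
drive_tool([
  [-0.004, 0.0006, 0, 0],
  [-0.004, 0.0006, 0, 0],
  [-0.004, 0.0006, 0, 0],
  [-0.004, 0.0006, 0, 0],
  [0, 0, 0, 0],
])

```text
t: 13.12
tcp_pos: [0.6136, 0.0817, -0.0154]
tcp_rot: [180.0, -0.1, 155.7]
force: [-4.1, -0.1, 8.9]
gripper_width: 0.0603
```

```bash
python3 look.py 19; python3 bw.py 19
```

```text
13.1167 [ 0.61357262  0.0817433  -0.01536082] [ 1.79969323e+02 -1.03582952e-01  1.55667053e+02] [-4.13036565 -0.11796142  8.90047219] 0.06031097337045294 [-69.05353796  37.95413438]
```

View pics/b19.png

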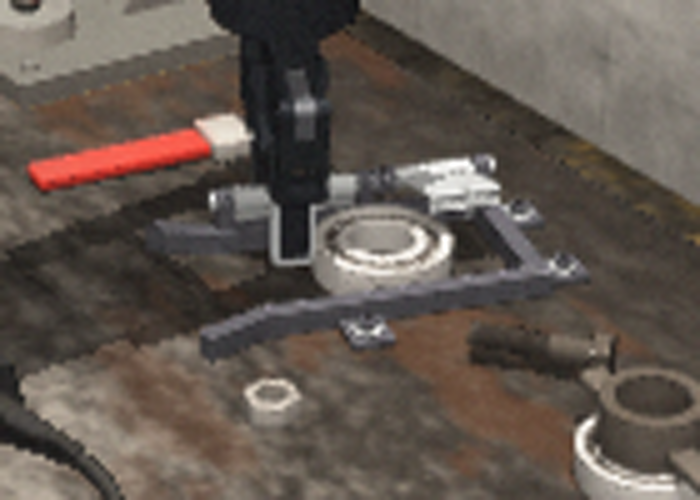

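Emit:
drive_tool([
  [-0.004, 0.0006, 0, 0],
  [-0.004, 0.0006, 0, 0],
  [-0.004, 0.0006, 0, 0],
  [-0.004, 0.0006, 0, 0],
  [0, 0, 0, 0],
])

```text
t: 13.73
tcp_pos: [0.6291, 0.0774, -0.0154]
tcp_rot: [180.0, -0.1, 155.7]
force: [-4.4, 0.9, 8.6]
gripper_width: 0.06
```

Emit:
drive_tool([
  [-0.002, 0.0003, 0, 0],
  [-0.002, 0.0003, 0, 0],
  [-0.002, 0.0003, 0, 0],
  [0, 0, 0, 0],
  [0, 0, 0, 0],
])

```text
t: 14.15
tcp_pos: [0.6346, 0.0758, -0.0154]
tcp_rot: [180.0, -0.1, 155.7]
force: [-4.3, 1.7, 9.0]
gripper_width: 0.0605
```

```bash
python3 look.py 20; python3 bw.py 20
```

```text
14.15 [ 0.63463733  0.07583611 -0.01536183] [ 1.79974830e+02 -1.12765551e-01  1.55678578e+02] [-4.26276973  1.73391981  8.9870294 ] 0.06046578342012205 [-47.17775388  38.21288064]
```

View pics/b20.png

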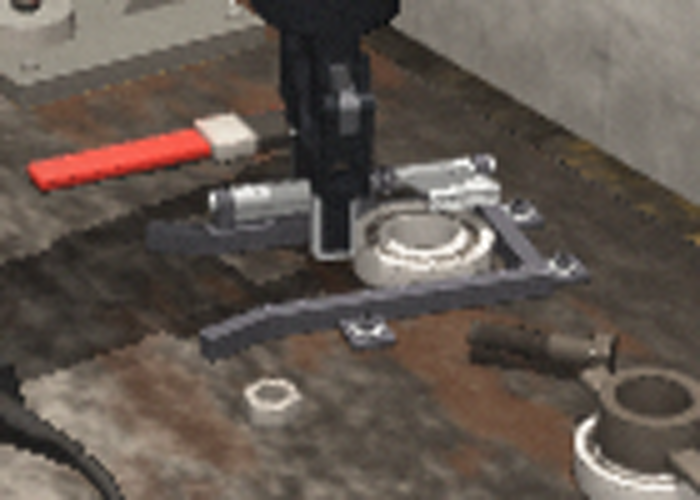

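Emit:
drive_tool([
  [-0.002, 0.0003, 0, 0],
  [-0.0015, 0.0002, 0, 0],
  [-0.0015, 0.0002, 0, 0],
  [0, 0, 0, 0],
  [0, 0, 0, 0],
])

```text
t: 14.77
tcp_pos: [0.6394, 0.0745, -0.0154]
tcp_rot: [180.0, -0.1, 155.7]
force: [-6.0, 1.9, 8.8]
gripper_width: 0.0603
```

Emit:
drive_tool([
  [-0.001, 0.0001, 0, 0],
  [-0.001, 0.0001, 0, 0],
  [-0.001, 0.0001, 0, 0],
  [0, 0, 0, 0],
  [0, 0, 0, 0],
])

```text
t: 15.18
tcp_pos: [0.6398, 0.0742, -0.0157]
tcp_rot: [-179.9, -0.5, 155.7]
force: [-17.6, 4.7, 15.5]
gripper_width: 0.0602
```

```bash
python3 look.py 21; python3 bw.py 21
```

```text
15.1833 [ 0.63979078  0.07424923 -0.01567798] [-179.91572996   -0.47956703  155.67435218] [-17.55054532   4.74744929  15.47899353] 0.060189330586524405 [-41.78600281  38.14020811]
```

View pics/b21.png

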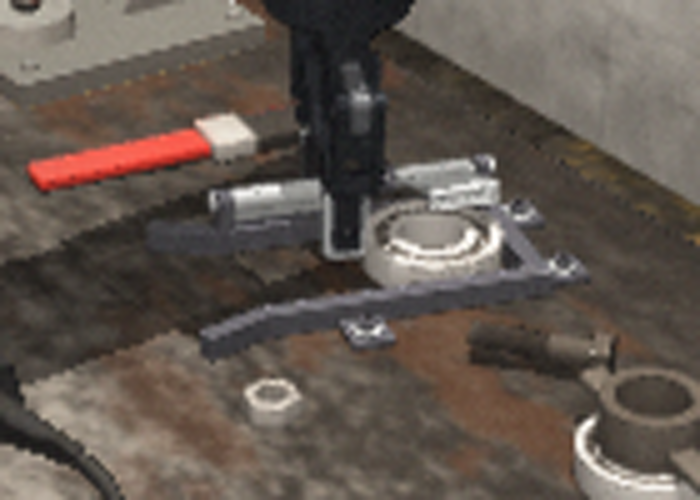

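Push force jumped to about 18 N and the tool stopped, at the x predicted for the back stop. I'll ease back to unload the bearing while still holding the tab, then lift.

Emit:
drive_tool([
  [0.003, -0.0004, 0, 0],
  [0.002, -0.0003, 0, 0],
  [0, 0, 0, 0],
  [0, 0, 0, 0],
  [0, 0, 0, 0],
])

```text
t: 15.8
tcp_pos: [0.6393, 0.0748, -0.0145]
tcp_rot: [179.9, 0.1, 155.7]
force: [1.7, 1.5, 7.4]
gripper_width: 0.0603
```

```bash
python3 look.py 22; python3 bw.py 22
```

```text
15.8 [ 0.63925669  0.07482152 -0.01445482] [1.79851881e+02 1.36540252e-01 1.55653655e+02] [1.6828088  1.49358998 7.40634952] 0.06032457575184319 [-42.459544    38.53909225]
```

View pics/b22.png

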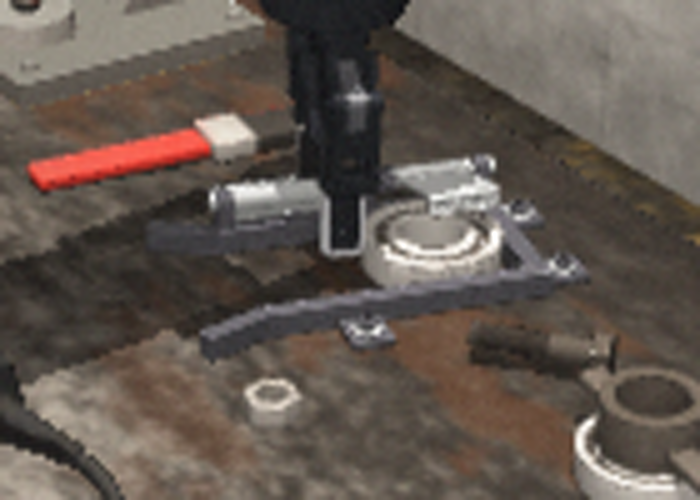

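Emit:
drive_tool([
  [0.001, 0, -0.005, 0],
  [0, 0, -0.01, 0],
  [0, 0, -0.015, 0],
  [0, 0, -0.03, 0],
  [0, 0, -0.03, 0],
])

```text
t: 16.42
tcp_pos: [0.6354, 0.0743, 0.0732]
tcp_rot: [-179.8, -0.3, 155.6]
force: [-0.2, 0.8, -0.0]
gripper_width: 0.0603
```

Emit:
drive_tool([
  [0.04, 0, -0.03, 0],
  [0.04, 0, -0.02, 0],
  [0.04, 0, -0.01, 0],
  [0, 0, 0, 0],
  [0, 0, 0, 0],
])

```text
t: 16.83
tcp_pos: [0.535, 0.1208, 0.1285]
tcp_rot: [180.0, 0.0, 155.7]
force: [0.1, -0.6, 0.0]
gripper_width: 0.06
```

```bash
python3 look.py 23; python3 bw.py 23
```

```text
16.8333 [0.53501688 0.12076697 0.1284827 ] [1.79999650e+02 1.52978056e-02 1.55746763e+02] [ 0.14294329 -0.61747049  0.00843636] 0.059986236258007905 [-155.41586986   53.29678476]
```

View pics/b23.png

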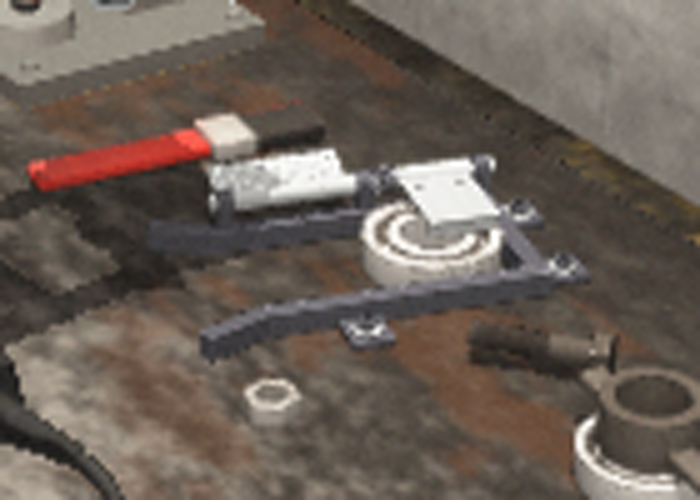

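View pics/bt23.png

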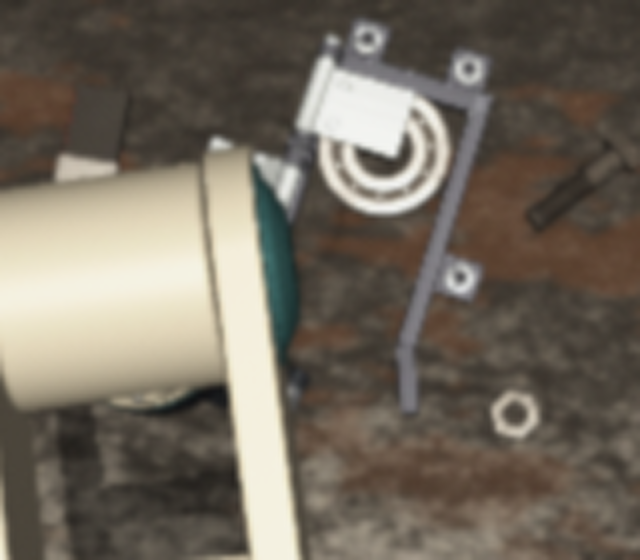

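```bash
python3 - <<'E'
from h import *
import h
from plant import imaging
h.FX=np.array([ 0.66941255,0.0232118,-0.28523543])
k=imaging.camera("top"); cv2.imwrite("pics/t24.png",cv2.resize(k["image"][180:245,290:350,::-1],None,fx=9,fy=9,interpolation=cv2.INTER_CUBIC))
# outer-rim points in crop bt23 (x4, offset 220,180)
pts=np.array([(318,150),(452,150),(385,215),(335,193),(436,193),(440,110)])
W=np.array([ray(k,220+(u-1.5)/4,180+(v-1.5)/4,.018)[:2] for u,v in pts])
A=np.c_[2*W,np.ones(len(W))]; s=np.linalg.lstsq(A,(W**2).sum(1),rcond=None)[0]; c=s[:2]; r=np.sqrt(s[2]+c@c)
print("centre fixture mm",h.w2f(c)*1000,"r",r*1000)
E
```

```text
centre fixture mm [ 0.04385165 -0.18424273] r 37.444328691395384
```

View pics/t24.png

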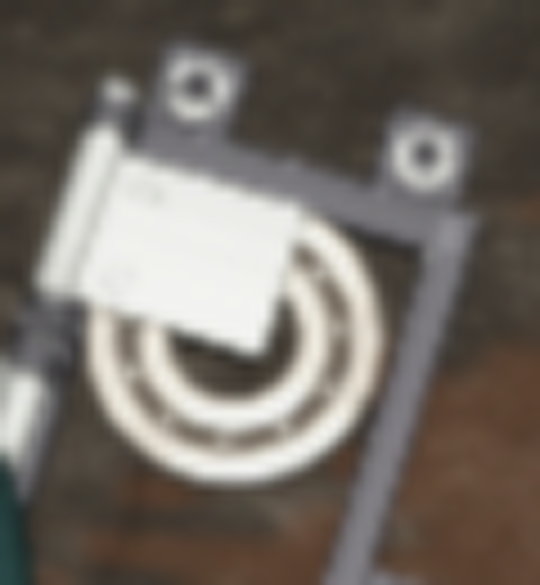

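The bearing's centre measures (0.0, -0.2) mm in the fixture frame, so it is home, and the flap is lying on it. The robot is clear, so I'm handing in.

```bash
python3 -c "
from plant import robot
print(robot.sign_off(), robot.get_obs()['t'])"
```

```text
the job is handed in; nothing more can be done
the job is handed in; nothing more can be done
```

The bearing is loaded: it sits against the back stop with the keeper flap resting on it, and the job was handed in at about 17 s of the 51 s allowed.

- **Sequence:** I slid the bearing along the bench into the channel with shut fingers. I then pressed the tab with one fingertip while the other pushed the bearing under the open flap. At the back stop the push force rose to about 18 N. I eased back to unload the bearing, then lifted so the flap sprang down onto it.
- **Final checks:** In the top view the bearing's centre measured (0.0, -0.2) mm in the fixture frame, though the rim fit came out 1.4 mm too large (37.4 mm radius, should be 36). The flap is visibly on the bearing, the nut and brush look unmoved, and the gripper is clear with about zero force. I did not re-measure the other bystanders; the arm did not go near them at bench height.
- **Fingertip height wrong:** The fingertips sat about 33 mm farther back than `tips_ahead` says. My first approach therefore passed above the bearing without touching it, and I corrected the height from the camera images.
- **Cameras disagree:** The wrist and top cameras differed by about 3–6 mm sideways, up to about 10 mm at the brush. I used a middle value for the fixture position.
- **Press force:** While pressing the tab, the measured upward force briefly reached about 18 N, above the stated 3–12 N. It fell to about 9 N once I eased the sideways load.

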